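# Change the block in the carving clamp and clear the finished work

## Task

Change over the carving clamp: squeeze and hold the orange thumb release on its jaw, slide the jaw all the way back, and swap the finished carved block in it for the pale uncarved blank, lying flat between the bed's low side strips; then slide the jaw all the way home against the blank with the release held in again, and let go so that it locks. Put every finished carved block (the one from the clamp and those lying on the bench) into the open drawer and slide the drawer fully shut. Leave the mallets, gouges, screwdriver and grey oilstone where they lie.

Things in the scene. Friction and masses are not known exactly. Their poses are not given: they have to be found in the camera images.
- clamp: clamp fixed to the bench: dark wooden base 260 x 110 x 18 mm (local x, y, z), origin at the centre of its underside; jaw and toothed rack on the -x half, bed for one block on the +x half. The base's top (18 mm up) is the bed floor. Fixed steel stop: face at local x = +105 mm, top 40 mm above the bench. Side strips 6 mm high, inner faces at local y = +-26 mm, from local x = 30 to 105 mm
- bed (a point): point on the bed floor, 18 mm above the bench, under the middle of a clamped block pushed against the stop; axes as the clamp's, +x towards the stop. A block lies with its long side along x, either way round, and can be gripped across its 42 mm width (y) above the strips
- jaw (a joint): jaw position, m: 0 = home (face 98 mm from the fixed stop, 2 mm more than a block), 0.070 = all the way back; moves along the clamp's -x as it grows. The rack locks it every 14 mm while the release is out (play about 1.5 mm); with the release in it slides with about 3 N. Moving home it pushes a loose block to the stop; its lip, 40 mm above the bed, then hangs 8 mm over the block's near end
- jaw_grip (a point): grip point on the jaw's upright black handle, moves with it; 74 mm above the bench, axes as the clamp's. Handle 28 mm long (x), top 96 mm above the bench; across y it measures, with the orange release, 38 mm (release out) or 32 mm (in), and this point is midway when the release is in. Pinching it here from above across y squeezes the release in
- release (a joint): travel of the orange thumb release, m: 0 = out, locked; 0.006 = fully in, about 8 N; unlocked above about 0.005. A paddle 24 mm long, 44 mm tall on the handle's -y side, face 22 mm from the grip point when out. Let go, it springs out (if a tooth is in the way, at the next notch)
- carved_1: finished carved block, mid-brown wood with dark carved grooves across its top, 96 x 42 x 34 mm (along its x, y, z), 0.11 kg; origin at the centre of its underside, z up. It starts in the clamp, long side along the clamp's x
- carved_2: finished carved block, mid-brown wood with dark carved grooves across its top, 96 x 42 x 34 mm (along its x, y, z), 0.11 kg; origin at the centre of its underside, z up. It lies flat on the bench, or is absent
- carved_3: finished carved block, mid-brown wood with dark carved grooves across its top, 96 x 42 x 34 mm (along its x, y, z), 0.11 kg; origin at the centre of its underside, z up. It lies flat on the bench, or is absent
- carved_4: finished carved block, mid-brown wood with dark carved grooves across its top, 96 x 42 x 34 mm (along its x, y, z), 0.11 kg; origin at the centre of its underside, z up. It lies flat on the bench, or is absent
- blank: uncarved blank, plain pale wood, 96 x 42 x 34 mm (along its x, y, z), 0.11 kg; origin at the centre of its underside, z up. Lies flat on the bench
- chest_drawer0 (a joint): opening of the drawer of the low wooden chest on the right, m: 0 = shut, starts 0.13 to 0.165 open (end of travel 0.18). Slides with about 1 N. The chest is 260 mm deep, 330 mm wide, 90 mm high
- chest_drawer0_handle (a point): middle of the drawer's dark bar handle (120 mm long, along local y, 52 mm above the bench, 35 mm in front of the drawer's front), moves with the drawer; local +x points into the chest: the drawer shuts towards +x. The top of the drawer's front is 79 mm above the bench
- drawer_floor (a point): centre of the drawer's inner floor, 22 mm above the bench, moves with the drawer; local +x points into the chest. Inside: 215 mm (local x, -107 to +107 mm) by 288 mm (local y), 46 mm deep. Open by q metres, the part from local x = -0.107 to q - 0.113 is clear of the chest's top (90 mm above the bench)
- gouge_1: gouge with dark wooden handle, 135 mm long along x, 22 mm thick, lying among the blocks; leave alone
- gouge_2: gouge with dark wooden handle, 135 mm long along x, 22 mm thick; leave alone
- gouge_3: gouge with yellow handle, 135 mm long along x, 22 mm thick; leave alone
- mallet_1: wooden mallet 210 mm long along x, head 62 x 100 x 60 mm at +x; leave alone
- mallet_2: wooden mallet 210 mm long along x, head 62 x 100 x 60 mm at +x; leave alone
- screwdriver: screwdriver with yellow handle, 150 mm long, lying along its x; leave alone
- oilstone: grey sharpening stone 150 x 50 x 25 mm, long along x; leave alone

How it is judged:
By the outcome, as a careful person would: the job done as asked, in the order asked, and still so for the second after the job is handed in, with the robot touching nothing.
Of carved_2, carved_3, carved_4 only 2 to 3 are there at a start; the rules pass over those that are not, and their reading is None.
At some moment in a run one of carved_2, carved_3, carved_4, blank may be knocked a few centimetres aside while the robot is not near it.
Once in a run the grip may slacken for a moment while it holds something.
It also fails if it takes over 208 s, if anything falls off the work surface, if the arm or the gripper's body presses on something with over 40 N, if the wrist force passes 120 N, or if a joint passes its speed limit or range.

## Robot

A 6-joint arm with a two-finger parallel gripper is mounted at the origin on the work surface. World frame = base frame: x ahead of the robot, y to its left, z up, the work surface at z = 0. Lengths are in m, angles in rad, forces in N, time in s.
With the tool pointing down it reaches from about 0.275 to 0.85 m from the base axis. Payload 5.2 kg.
Tool frame: the origin (TCP) lies at the centre of the arm's flange, where the gripper is bolted on; the fingertips stand 173 mm ahead of it and the grasp point (between the pads) lies 155 mm ahead of it; z points along the fingers, y is the line along which they close (so a half turn about z gives the same grasp; the last joint's range is limited). The gripper opens to 85 mm and grips with 20 to 120 N. Pads are 22 mm wide; open, the fingers measure 114 mm over their backs; the gripper's body (76 mm by 85 mm) begins 54 mm behind the grasp point. The pads swing forward as they close: fully open they stand 13 mm farther back than shut.
Start: joints at [-1.462, 0.259, 1.535, -0, 1.348, -0.203], TCP at [0.169, -0.523, 0.405] pointing down, gripper open.
Joint ranges: [-3.14, 3.14], [-0.91, 2.08], [0.19, 2.58], [-1.22, 4.36], [0.22, 2.71], [-3.12, 3.12]. Speed limits (rad/s): [2.57, 2.57, 3.14, 3.14, 3.14, 3.14].

## Interface

Orientations are given as [roll, pitch, yaw] about the fixed x, y, z axes, in that order (R = Rz(yaw) Ry(pitch) Rx(roll)).
In Python, from rig import state, camera, get_calibration, finish_job gives the robot as it stands. The module is installed in compiled form; this text tells all that it offers.
- The arm moves only by the shell command python3 -m handwheel 'ROWS'. ROWS is JSON, a list of rows, each a list of 3 entries, a list of its own where there are three numbers: the shift along the tool's x, y, z normalised to -1 to 1, where 1 is 100 mm, then the turn, a rotation vector about the tool's x, y, z normalised to -1 to 1, where 1 is pi/2 rad, then the opening, from 0 (shut) to 1 (fully open). A call has exactly 8 rows; each row is the pose to reach, as a shift and turn from the pose commanded when the call began, along the tool's axes at that moment; what a row does not reach only later rows make up. A row lasts 1/10 s, in which the tool goes at most 50 mm and 8.59 degrees, less where a joint would pass 70% of its speed; a pose out of reach is approached as far as the arm can. A call with a number of a shift or a turn outside -1 to 1 is refused whole. A call with a gripper value outside its range is refused whole. The fingers move at their own pace and stop on an object; the grip force is fixed at half the most. Time passes only in rows, so rows that repeat a pose let the fingers close, or fill a call up. It gives the time, the measured TCP pose, the force, the opening and the grip force at its end, in the units of the state.
- state(): the state, without advancing time (a new reading comes with each control period).
- camera(name): name is "side" or "top" or "wrist"; returns (picture, depth): 420x560x3 uint8, red, green, blue; 420x560 float32, m along the optical axis (not along the pixel's ray), 0 where there is no reading.
- get_calibration(name): a dict with "mtx" (3x3 intrinsics, pixels), "eye" and "attitude" of the camera in the world. Camera axes: x right, y down, z forward; pixel columns grow to the right and rows downward; lengths in m; the calibration is good to about 2 mm. A picture is of the moment at which its call begins: read the wrist's pose just before it. get_calibration takes no time and is no camera call; for the wrist camera it gives the pose at the moment of the call.
- finish_job(): hands the job in; it is judged then, once.
The state is a dict: "time_s": time; "qpos": joint angles; "dq": joint speeds; "joint_torque": joint torques, N m; "tool_pos": TCP position; "orientation": TCP orientation; "ft_force": force on the tool from outside, world axes, zero at the start; "ft_torque": the same for the moment, N m; "finger_gap": opening from 0.0 (shut) to 1.0 (fully open); "finger_force": force on a finger pad.
Only numpy, scipy, OpenCV 4.12 (cv2) and the standard library are available. Lean on these libraries where they do the work, as an engineer would, in place of code of your own. Each camera call takes 0.05 s, during which the arm holds its last target. There are 200 camera calls.

## Working session

There is one attempt and no reset: what is moved stays moved. The work goes in short steps, Python scripts to look and compute and a shell command to move; the robot and the scene stay as the last step left them, time stands still between calls to the robot, and variables do not carry over. Pictures are saved under pics/ and viewed, at most 14 in all, crops included, and the job is handed in when it is done.

```bash
mkdir -p pics; python3 - <<'E'
from rig import *
import cv2,numpy as np
print(state())
for n in ("top","side"):
    p,d=camera(n); np.savez(f"pics/{n}0.npz",p=p,d=d); c=get_calibration(n); print(n,c)
    cv2.imwrite(f"pics/{n}0.png",cv2.resize(p[:,:,::-1],(800,600),interpolation=cv2.INTER_CUBIC) if n=="top" else p[:,:,::-1])
E
```

```text
{'time_s': 0.0, 'qpos': array([-1.46182750e+00,  2.59328227e-01,  1.53609565e+00,  1.39555784e-05,
        1.34797711e+00, -2.02817465e-01]), 'dq': array([ 0.00093055, -0.00030654, -0.00160694,  0.00012365,  0.00177253,
       -0.00138515]), 'joint_torque': array([ 8.84554793e-04, -4.46026933e+01, -2.90576792e+01, -4.07003745e-04,
        1.17647572e-02,  1.86604507e-05]), 'tool_pos': array([ 0.16870903, -0.52325686,  0.40387731]), 'orientation': array([-3.13982412e+00, -3.77579006e-04,  3.11782865e-01]), 'ft_force': array([ 0.08836489, -0.27262106, -0.38554439]), 'ft_torque': array([0.03854295, 0.03275228, 0.03394917]), 'finger_force': 0.0, 'finger_gap': 1.0011725859232836}
top {'mtx': array([[490.40523143,   0.        , 280.24453023],
       [  0.        , 490.40523143, 209.9467423 ],
       [  0.        ,   0.        ,   1.        ]]), 'eye': array([ 0.30306061, -0.03554791,  1.35916519]), 'attitude': array([-2.94434743,  0.01947764, -1.5898184 ])}
side {'mtx': array([[429.62265643,   0.        , 278.75495732],
       [  0.        , 429.62265643, 204.1992965 ],
       [  0.        ,   0.        ,   1.        ]]), 'eye': array([ 0.1744318 , -1.21858678,  0.90952803]), 'attitude': array([-2.14173931,  0.01194074, -0.32782119])}
```

View pics/top0.png

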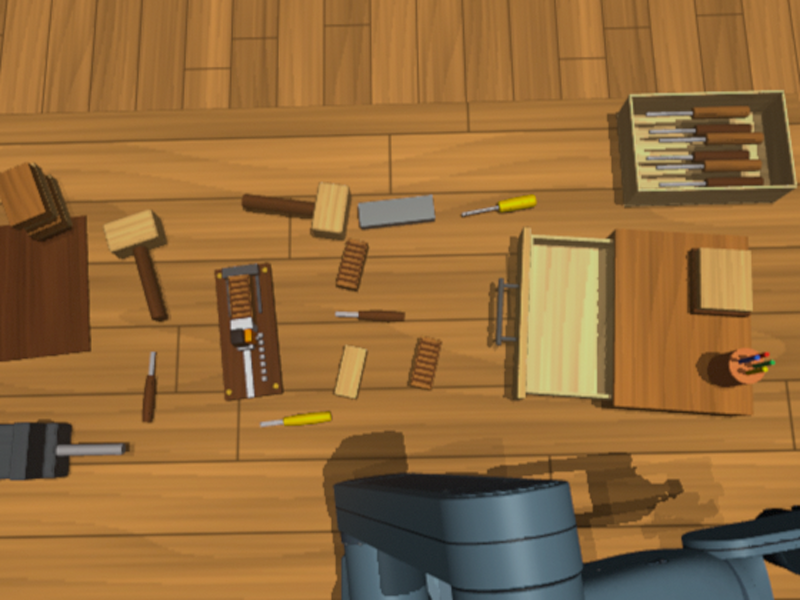

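View pics/side0.png

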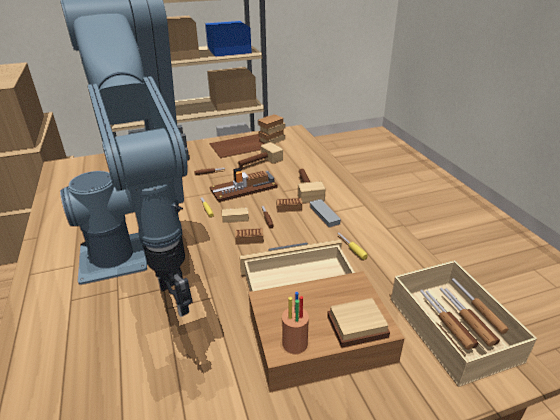

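The top view has image up = +x and image right = −y. In it I see:
- the clamp at about (248,330) with carved_1 towards the stop (240,297)
- carved blocks at (352,265) and (424,362)
- the blank at (350,371)
- a dark gouge at (370,315)
- the open drawer at (560,315) with its handle at (500,312)

The side view agrees. The arm hides the lower part of the top view.

```bash
cat > h.py <<'E'
import numpy as np,cv2
from scipy.spatial.transform import Rotation as Ro
from rig import *
def cloud(n,save=None):
    c=get_calibration(n); p,d=camera(n)
    if save: cv2.imwrite(save,p[:,:,::-1])
    return p,d,unproj(c,d)
def unproj(c,d):
    R=Ro.from_euler('xyz',c['attitude']).as_matrix(); K=c['mtx']
    v,u=np.indices(d.shape); r=np.stack([(u-K[0,2])/K[0,0],(v-K[1,2])/K[1,1],np.ones(d.shape)],-1)
    P=(r*d[...,None])@R.T+c['eye']; P[d==0]=np.nan
    return P
def rect(P,m):
    "min-area rectangle of masked points: centre, long, short, yaw of the long side, mean z"
    q=P[m]; q=q[~np.isnan(q[:,0])]
    (x,y),(w,h),a=cv2.minAreaRect((q[:,:2]*1000).astype(np.float32))
    if w<h: w,h,a=h,w,a+90
    a=(a+90)%180-90
    return round(x/1000,4),round(y/1000,4),round(w,1),round(h,1),round(a,1),round(float(np.median(q[:,2])),4),len(q)
def blobs(P,m,lo,hi,amin=40,box=None):
    z=P[...,2]; mm=m&(z>lo)&(z<hi)
    if box: mm&=(P[...,0]>box[0])&(P[...,0]<box[1])&(P[...,1]>box[2])&(P[...,1]<box[3])
    n,L,s,_=cv2.connectedComponentsWithStats(mm.astype(np.uint8),connectivity=4)
    return [(tuple(s[i,:2]),rect(P,L==i)) for i in range(1,n) if s[i,4]>=amin]
def plan(*wps,start=None):
    """waypoints (x,y,z_grasp,yaw deg): per call shift/turn normalised, in the tool axes at its start"""
    s=state(); R=Ro.from_euler('xyz',s['orientation']); p=np.array(s['tool_pos'])
    if start is not None: p=np.array([start[0],start[1],start[2]+.155]); R=Ro.from_euler('xyz',[np.pi,0,np.radians(start[3])])
    for w in wps:
        T=Ro.from_euler('xyz',[np.pi,0,np.radians(w[3])]); t=np.array([w[0],w[1],w[2]+.155])
        d=R.inv().apply(t-p)*10; r=(R.inv()*T).as_rotvec()/(np.pi/2)
        print(w,'shift',np.round(d,3),'turn',np.round(r,3)); p,R=t,T
E
python3 - <<'E'
from h import *
z=np.load('pics/top0.npz');p=z['p'];P=unproj(get_calibration('top'),z['d'])
g=P[300:330,120:160,2]; print('bench z',np.nanmedian(P[205:215,300:330,2]),np.nanmedian(P[240:250,110:120,2]))
ok=np.ones(p.shape[:2],bool)
for b in blobs(P,ok,.012,.12,30,(.2,.75,-.65,.6)): print(b)
hsv=cv2.cvtColor(p,cv2.COLOR_RGB2HSV)
o=(hsv[...,0]>10)&(hsv[...,0]<22)&(hsv[...,1]>220)&(hsv[...,2]>200)
print('jawtop',[b for b in blobs(P,ok,.075,.11,5,(.2,.75,.05,.45))])
print('orange',blobs(P,o,.03,.11,3,(.2,.75,.05,.45)))
print('clamp levels');
for lo,hi in ((.012,.024),(.03,.045),(.045,.06),(.06,.075)): print(lo,blobs(P,ok,lo,hi,15,(.2,.75,.1,.4)))
print('drawer');
for lo,hi in ((.045,.06),(.07,.083),(.084,.095),(.015,.03)): print(lo,blobs(P,ok,lo,hi,15,(.2,.75,-.8,-.15)))
E
```

```text
bench z 0.0008435539148582416 0.0014346454567869538
((np.int32(209), np.int32(145)), (0.7245, 0.1357, 95.8, 50.6, 90.0, 0.0587, 502))
((np.int32(252), np.int32(147)), (0.7368, -0.0114, 148.7, 28.7, -88.7, 0.0249, 435))
((np.int32(72), np.int32(148)), (0.6443, 0.4861, 212.5, 101.4, 17.4, 0.0515, 1522))
((np.int32(347), np.int32(158)), (0.5217, -0.4241, 457.1, 332.4, 85.0, 0.0869, 17951))
((np.int32(235), np.int32(166)), (0.6462, 0.079, 97.1, 42.4, -14.2, 0.035, 550))
((np.int32(150), np.int32(183)), (0.5208, 0.2837, 261.1, 112.0, 6.3, 0.0214, 3676))
((np.int32(244), np.int32(217)), (0.544, 0.0343, 106.7, 20.2, 87.6, 0.0194, 238))
((np.int32(287), np.int32(235)), (0.4485, -0.0606, 96.0, 41.8, -13.9, 0.0351, 557))
((np.int32(234), np.int32(241)), (0.435, 0.0831, 96.5, 42.9, -13.1, 0.035, 577))
((np.int32(100), np.int32(247)), (0.414, 0.4689, 129.1, 20.9, -3.4, 0.0195, 275))
((np.int32(182), np.int32(288)), (0.3458, 0.1893, 134.8, 21.5, -82.9, 0.019, 279))
((np.int32(46), np.int32(310)), (0.2993, 0.5493, 100.8, 19.6, -89.5, 0.0597, 306))
jawtop [((np.int32(161), np.int32(229)), (0.4981, 
[... 1569 characters left out ...]
nt32(162), np.int32(222)), (0.5258, 0.2838, 38.6, 19.8, -89.0, 0.0671, 106))]
drawer
0.045 [((np.int32(374), np.int32(167)), (0.6743, -0.3264, 103.6, 2.9, 84.6, 0.0524, 67)), ((np.int32(413), np.int32(169)), (0.6678, -0.4034, 45.5, 2.8, 86.3, 0.0512, 30)), ((np.int32(347), np.int32(194)), (0.5371, -0.217, 131.8, 42.0, -5.4, 0.0558, 248)), ((np.int32(361), np.int32(254)), (0.4207, -0.2269, 40.6, 1.2, -4.8, 0.0508, 16))]
0.07 [((np.int32(362), np.int32(158)), (0.5362, -0.247, 323.5, 21.4, -5.1, 0.0776, 742))]
0.084 [((np.int32(429), np.int32(160)), (0.5125, -0.5286, 331.7, 247.9, -5.0, 0.0904, 8873))]
0.015 [((np.int32(370), np.int32(170)), (0.5306, -0.3443, 286.5, 159.1, -5.0, 0.0226, 5854))]
```

Every measurement fits the given sizes. The clamp is at (0.521, 0.284) with yaw 6.3°, the jaw grip at (0.498, 0.281), and the drawer is open about 0.165 with yaw −95°. I'll move over the jaw now.

```bash
python3 -m handwheel '[[[0.3,-0.3,0],[0,0,0],1],[[0.8,-0.95,0],[0,0,0],1],[[0.8,-0.95,0],[0,0,0],1],[[0.8,-0.95,0],[0,0,0],1],[[0.8,-0.95,0],[0,0,0],1],[[0.8,-0.95,0],[0,0,0],1],[[0.8,-0.95,0],[0,0,0],1],[[0.8,-0.95,0],[0,0,0],1]]'
python3 -m handwheel '[[[0.4,-0.5,0],[0,0,0],1],[[0.8,-0.95,0],[0,0,0],1],[[0.8,-0.95,0],[0,0,0],1],[[0.8,-0.95,0],[0,0,0],1],[[0.8,-0.95,0],[0,0,0],1],[[0.8,-0.95,0],[0,0,0],1],[[0.8,-0.95,0],[0,0,0],1],[[0.8,-0.95,0],[0,0,0],1]]' >/dev/null
python3 -m handwheel '[[[0.4,-0.5,0],[0,0,0],1],[[0.8,-0.95,0],[0,0,0],1],[[0.8,-0.95,0],[0,0,0],1],[[0.8,-0.95,0],[0,0,0],1],[[0.8,-0.95,0],[0,0,0],1],[[0.8,-0.95,0],[0,0,0],1],[[0.8,-0.95,0],[0,0,0],1],[[0.8,-0.95,0],[0,0,0],1]]' >/dev/null
python3 -m handwheel '[[[0.4,-0.5,0],[0,0,0],1],[[0.8,-0.95,0],[0,0,0],1],[[0.8,-0.95,0],[0,0,0],1],[[0.8,-0.95,0],[0,0,0],1],[[0.8,-0.95,0],[0,0,0],1],[[0.8,-0.95,0],[0,0,0],1],[[0.8,-0.95,0],[0,0,0],1],[[0.8,-0.95,0],[0,0,0],1]]' >/dev/null
python3 -m handwheel '[[[0.4,-0.5,0],[0,0,0],1],[[0.8,-0.95,0],[0,0,0],1],[[0.8,-0.95,0],[0,0,0],1],[[0.8,-0.95,0],[0,0,0],1],[[0.8,-0.95,0],[0,0,0],1],[[0.8,-0.95,0],[0,0,0],1],[[0.8,-0.95,0],[0,0,0],1],[[0.8,-0.95,0],[0,0,0],1]]' >/dev/null
python3 -m handwheel '[[[0.4,-0.5,0],[0,0,0],1],[[0.8,-0.95,0],[0,0,0],1],[[0.8,-0.95,0],[0,0,0],1],[[0.8,-0.95,0],[0,0,0],1],[[0.8,-0.95,0],[0,0,0],1],[[0.8,-0.95,0],[0,0,0],1],[[0.8,-0.95,0],[0,0,0],1],[[0.8,-0.95,0],[0,0,0],1]]'
python3 - <<'E'
from h import *
plan((.4978,.2812,.15,6.3),(.4978,.2812,.074,6.3))
p,d,P=cloud('top','pics/t1.png')
for b in blobs(P,np.ones(d.shape,bool),.012,.12,30,(.2,.75,-.2,.2)): print(b)
E
```

```text
time_s: 0.9
tool_pos: [0.2154, -0.4094, 0.4045]
orientation: [-3.141, 0.0, 0.311]
ft_force: [-0.4, 0.1, 1.4]
finger_gap: 1.0
finger_force: 0.0
time_s: 4.9
tool_pos: [0.4506, 0.1654, 0.4049]
orientation: [3.141, -0.0, 0.31]
ft_force: [0.2, -0.5, 0.3]
finger_gap: 1.002
finger_force: 0.0
(0.4978, 0.2812, 0.15, 6.3) shift [ 0.803 -0.958  0.999] turn [ 0.    -0.     0.128]
(0.4978, 0.2812, 0.074, 6.3) shift [ 0.   -0.    0.76] turn [0. 0. 0.]
((np.int32(208), np.int32(145)), (0.7245, 0.1376, 99.1, 51.0, 89.5, 0.0588, 506))
((np.int32(252), np.int32(148)), (0.7374, -0.0115, 148.6, 27.2, -88.1, 0.0252, 432))
((np.int32(235), np.int32(166)), (0.646, 0.0791, 96.8, 43.1, -13.8, 0.0346, 555))
((np.int32(347), np.int32(209)), (0.5193, -0.196, 87.6, 7.8, -0.1, 0.057, 70))
((np.int32(235), np.int32(217)), (0.5436, 0.0454, 134.0, 20.1, 88.8, 0.019, 252))
((np.int32(287), np.int32(235)), (0.4485, -0.0606, 96.0, 41.8, -13.9, 0.0352, 553))
((np.int32(234), np.int32(241)), (0.4349, 0.0828, 96.5, 42.4, -13.2, 0.0347, 579))
((np.int32(209), np.int32(288)), (0.35, 0.1522, 60.5, 21.0, -84.3, 0.0203, 166))
```

View pics/t1.png

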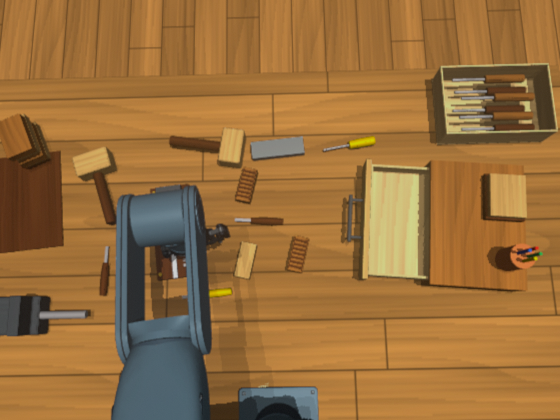

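With the arm out of the way, only two carved blocks lie on the bench, at (246,185) and (297,254), and the blank is at (245,260). I'll approach the jaw, go down and pinch it.

```bash
python3 -m handwheel '[[[0.4,-0.5,0],[0,0,0],1],[[0.8,-0.96,0.4],[0,0,0.128],1],[[0.8,-0.96,0.8],[0,0,0.128],1],[[0.8,-0.96,1],[0,0,0.128],1],[[0.8,-0.96,1],[0,0,0.128],1],[[0.8,-0.96,1],[0,0,0.128],1],[[0.8,-0.96,1],[0,0,0.128],1],[[0.8,-0.96,1],[0,0,0.128],1]]'
python3 - <<'E'
from h import *
plan((.4978,.2812,.074,6.3))
p,d,P=cloud('wrist','pics/w1.png')
ok=np.ones(d.shape,bool)
print(blobs(P,ok,.085,.105,50,(.4,.6,.2,.35)))
E
```

```text
time_s: 5.75
tool_pos: [0.4981, 0.2817, 0.3072]
orientation: [-3.141, -0.004, 0.11]
ft_force: [-0.7, 1.0, 0.4]
finger_gap: 1.002
finger_force: 0.0
(0.4978, 0.2812, 0.074, 6.3) shift [-0.006  0.006  0.782] turn [-0.001 -0.003 -0.   ]
[((np.int32(249), np.int32(212)), (0.4994, 0.285, 27.7, 24.1, 5.5, 0.0968, 2013)), ((np.int32(294), np.int32(215)), (0.5015, 0.2651, 23.8, 12.0, 7.8, 0.0928, 853))]
```

View pics/w1.png

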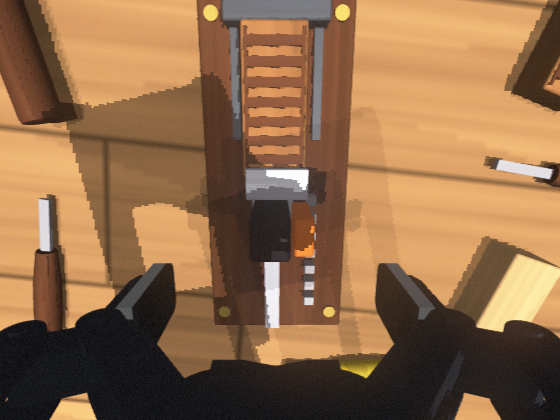

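The wrist view shows the black handle at (270,230) with the orange release at (305,230), both midway between the fingers. Next I descend and close.

```bash
python3 -m handwheel '[[[0,0,0.2],[0,0,0],1],[[0.01,0.01,0.4],[0,0,0],1],[[0.01,0.01,0.6],[0,0,0],1],[[0.01,0.01,0.78],[0,0,0],1],[[0.01,0.01,0.78],[0,0,0],0.8],[[0.01,0.01,0.78],[0,0,0],0.6],[[0.01,0.01,0.78],[0,0,0],0.5],[[0.01,0.01,0.78],[0,0,0],0.4]]'
python3 -m handwheel '[[[0,0,0],[0,0,0],0.3],[[0,0,0],[0,0,0],0.2],[[0,0,0],[0,0,0],0.2],[[0,0,0],[0,0,0],0.2],[[0,0,0],[0,0,0],0.2],[[0,0,0],[0,0,0],0.2],[[0,0,0],[0,0,0],0.2],[[0,0,0],[0,0,0],0.2]]'
```

```text
time_s: 6.6
tool_pos: [0.4993, 0.2807, 0.2285]
orientation: [3.14, -0.003, 0.111]
ft_force: [0.2, -7.0, 4.8]
finger_gap: 0.4
finger_force: 3.3
time_s: 7.4
tool_pos: [0.4993, 0.2818, 0.229]
orientation: [3.141, -0.004, 0.112]
ft_force: [-0.4, 3.0, 6.3]
finger_gap: 0.351
finger_force: 61.3
```

```bash
python3 -m handwheel '[[[-0.05,0,0],[0,0,0],0.2],[[-0.15,0,0],[0,0,0],0.2],[[-0.25,0,0],[0,0,0],0.2],[[-0.35,0,0],[0,0,0],0.2],[[-0.45,0,0],[0,0,0],0.2],[[-0.55,0,0],[0,0,0],0.2],[[-0.65,0,0],[0,0,0],0.2],[[-0.7,0,0],[0,0,0],0.2]]'
python3 -m handwheel '[[[-0.02,0,0],[0,0,0],0.2],[[-0.02,0,0],[0,0,0],0.2],[[-0.02,0,0],[0,0,0],0.2],[[-0.02,0,0],[0,0,0],0.2],[[-0.02,0,0],[0,0,0],0.2],[[-0.02,0,0],[0,0,0],0.2],[[-0.02,0,0],[0,0,0],0.2],[[-0.02,0,0],[0,0,0],0.2]]'
```

```text
time_s: 8.2
tool_pos: [0.4298, 0.2739, 0.229]
orientation: [-3.141, -0.006, 0.112]
ft_force: [9.7, 2.8, 6.2]
finger_gap: 0.35
finger_force: 61.7
time_s: 9.0
tool_pos: [0.4294, 0.2739, 0.2291]
orientation: [-3.141, -0.009, 0.112]
ft_force: [6.3, 2.4, 4.7]
finger_gap: 0.347
finger_force: 60.5
```

The jaw is fully back, 70 mm travelled and pressing on the end stop. I'll release, rise, and look at carved_1.

```bash
python3 -m handwheel '[[[0,0,0],[0,0,0],0.6],[[0,0,0],[0,0,0],0.8],[[0,0,0],[0,0,0],1],[[0,0,0],[0,0,0],1],[[0,0,-0.3],[0,0,0],1],[[0,0,-0.6],[0,0,0],1],[[0,0,-0.8],[0,0,0],1],[[0,0,-0.8],[0,0,0],1]]'
python3 -m handwheel '[[[0.3,0,0],[0,0,0],1],[[0.7,0,0],[0,0,0],1],[[1,0,0],[0,0,0],1],[[1,0,0],[0,0,0],1],[[1,0,0],[0,0,0],1],[[1,0,0],[0,0,0],1],[[1,0,0],[0,0,0],1],[[1,0,0],[0,0,0],1]]'
python3 - <<'E'
from h import *
p,d,P=cloud('wrist','pics/w2.png')
ok=np.ones(d.shape,bool)
print('block',blobs(P,ok,.045,.060,100,(.4,.7,.2,.35)))
print('handle',blobs(P,ok,.085,.105,50,(.36,.6,.2,.35)))
p,d,P=cloud('top')
for b in blobs(P,np.ones(d.shape,bool),.012,.06,30,(.2,.75,-.2,.2)): print(b)
plan((.5775,.290,.12,6.3),(.5775,.290,.045,6.3))
E
```

```text
time_s: 9.8
tool_pos: [0.4278, 0.2739, 0.3097]
orientation: [-3.14, -0.006, 0.111]
ft_force: [-0.1, -0.6, 0.1]
finger_gap: 1.0
finger_force: 0.0
time_s: 10.6
tool_pos: [0.5256, 0.2845, 0.3068]
orientation: [-3.142, 0.0, 0.111]
ft_force: [0.3, 0.5, 0.6]
finger_gap: 0.999
finger_force: 0.0
block [((np.int32(241), np.int32(66)), (0.5769, 0.291, 95.3, 42.1, 6.2, 0.0535, 9377))]
handle [((np.int32(252), np.int32(350)), (0.4432, 0.2785, 23.8, 4.5, -84.2, 0.0914, 463)), ((np.int32(291), np.int32(352)), (0.4428, 0.2596, 13.1, 6.0, -59.4, 0.0886, 141))]
((np.int32(218), np.int32(145)), (0.7156, 0.1121, 76.7, 40.6, -57.8, 0.0488, 218))
((np.int32(252), np.int32(147)), (0.7363, -0.0113, 148.7, 27.9, -89.3, 0.0251, 430))
((np.int32(212), np.int32(148)), (0.7396, 0.1559, 40.4, 16.1, 42.2, 0.055, 37))
((np.int32(235), np.int32(166)), (0.6468, 0.0785, 98.1, 43.6, -13.7, 0.035, 556))
((np.int32(235), np.int32(217)), (0.544, 0.0468, 131.7, 20.7, 87.9, 0.0193, 256))
((np.int32(347), np.int32(224)), (0.4979, -0.1954, 45.6, 8.2, 1.2, 0.0564, 38))
((np.int32(287), np.int32(235)), (0.4487, -0.0607, 95.8, 41.8, -14.0, 0.0351, 552))
((np.int32(234), np.int32(241)), (0.4347, 0.083, 95.9, 42.6, -13.0, 0.0347, 578))
((np.int32(203), np.int32(288)), (0.3492, 0.161, 77.6, 21.6, -86.7, 0.0205, 213))
(0.5775, 0.29, 0.12, 6.3) shift [0.519 0.002 0.32 ] turn [-0.    -0.     0.001]
(0.5775, 0.29, 0.045, 6.3) shift [ 0.   -0.    0.75] turn [0. 0. 0.]
```

View pics/w2.png

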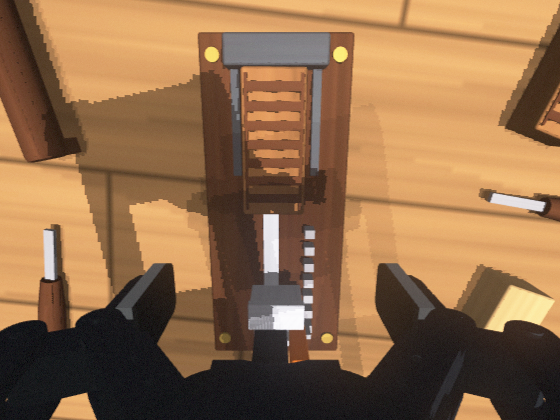

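The jaw is fully back and locked. Block carved_1 lies free at (270,140), centred at (0.577, 0.2905). I'll grasp it.

```bash
python3 -m handwheel '[[[0.3,0,0.1],[0,0,0],1],[[0.52,0,0.3],[0,0,0],1],[[0.52,0,0.6],[0,0,0],1],[[0.52,0,0.8],[0,0,0],1],[[0.52,0,1],[0,0,0],1],[[0.52,0,1],[0,0,0],1],[[0.52,0,1],[0,0,0],0.8],[[0.52,0,1],[0,0,0],0.7]]'
python3 -m handwheel '[[[0,0,0.05],[0,0,0],0.6],[[0,0,0.05],[0,0,0],0.5],[[0,0,0.05],[0,0,0],0.4],[[0,0,0.05],[0,0,0],0.35],[[0,0,0.05],[0,0,0],0.35],[[0,0,0.05],[0,0,0],0.35],[[0,0,0.05],[0,0,0],0.35],[[0,0,0.05],[0,0,0],0.35]]'
python3 -c "
from h import *
ux=np.array([-.0872,-.9962]);uy=np.array([.9962,-.0872]);c=np.array([.5306,-.3443])
for k in(-80,0,80): print(c+uy*k/1000)
s=(.577,.29,.13,6.3)
w=[(.60,.10,.15,32),(.60,-.10,.15,58),(.611,-.3513,.15,85)]
plan(*w,start=s)"
```

```text
time_s: 11.5
tool_pos: [0.5786, 0.2904, 0.2083]
orientation: [-3.141, -0.002, 0.111]
ft_force: [0.6, -0.5, -0.8]
finger_gap: 0.707
finger_force: 0.0
time_s: 12.3
tool_pos: [0.5782, 0.2903, 0.2024]
orientation: [-3.141, -0.001, 0.111]
ft_force: [-1.5, -0.1, 5.0]
finger_gap: 0.474
finger_force: 62.6
[ 0.450904 -0.337324]
[ 0.5306 -0.3443]
[ 0.610296 -0.351276]
(0.6, 0.1, 0.15, 32) shift [ 0.02   1.914 -0.2  ] turn [ 0.     0.    -0.286]
(0.6, -0.1, 0.15, 58) shift [-1.06   1.696  0.   ] turn [ 0.     0.    -0.289]
(0.611, -0.3513, 0.15, 85) shift [-2.073  1.425  0.   ] turn [ 0.   0.  -0.3]
```

```bash
python3 -m handwheel '[[[0,0,-0.1],[0,0,0],0.35],[[0,0,-0.25],[0,0,0],0.35],[[0,0,-0.4],[0,0,0],0.35],[[0,0,-0.6],[0,0,0],0.35],[[0,0,-0.75],[0,0,0],0.35],[[0,0,-0.85],[0,0,0],0.35],[[0,0,-0.95],[0,0,0],0.35],[[0,0,-1],[0,0,0],0.35]]'
python3 -m handwheel '[[[0,0.1,0],[0,0,-0.05],0.35],[[0,0.2,0],[0,0,-0.1],0.35],[[0,0.35,0],[0,0,-0.15],0.35],[[0,0.5,0],[0,0,-0.2],0.35],[[0,0.6,0],[0,0,-0.26],0.35],[[0,0.75,0],[0,0,-0.32],0.35],[[0,0.9,0],[0,0,-0.38],0.35],[[0,1,0],[0,0,-0.43],0.35]]'
python3 -m handwheel '[[[-0.1,0.1,0],[0,0,0],0.35],[[-0.25,0.25,0],[0,0,0],0.35],[[-0.4,0.4,0],[0,0,0],0.35],[[-0.55,0.55,0],[0,0,0],0.35],[[-0.65,0.65,0],[0,0,0],0.35],[[-0.8,0.8,0],[0,0,0],0.35],[[-0.9,0.9,0],[0,0,0],0.35],[[-1,1,0],[0,0,0],0.35]]'
python3 -c "
from h import *
plan((.6103,-.3513,.14,85)); p,d,P=cloud('top')
for b in blobs(P,np.ones(d.shape,bool),.012,.08,30,(.3,.75,-.3,.2)): print(b)"
```

```text
time_s: 13.1
tool_pos: [0.5781, 0.2902, 0.3028]
orientation: [-3.141, -0.001, 0.111]
ft_force: [0.3, -0.5, -1.0]
finger_gap: 0.475
finger_force: 62.2
time_s: 13.9
tool_pos: [0.589, 0.1898, 0.3011]
orientation: [-3.141, 0.001, 0.789]
ft_force: [0.2, 0.3, -1.2]
finger_gap: 0.478
finger_force: 62.2
time_s: 14.7
tool_pos: [0.5891, 0.0485, 0.3016]
orientation: [-3.141, -0.0, 0.785]
ft_force: [-0.1, -0.0, -1.4]
finger_gap: 0.478
finger_force: 62.2
(0.6103, -0.3513, 0.14, 85) shift [-2.677  2.977  0.065] turn [-0.    -0.    -0.445]
((np.int32(276), np.int32(147)), (0.7387, -0.0454, 80.4, 22.5, -90.0, 0.0255, 212))
((np.int32(347), np.int32(158)), (0.5362, -0.246, 322.6, 107.9, -0.0, 0.0307, 2766))
((np.int32(267), np.int32(217)), (0.5425, 0.002, 41.7, 20.5, 88.6, 0.0196, 114))
((np.int32(287), np.int32(235)), (0.4486, -0.0606, 96.2, 41.8, -14.0, 0.0352, 555))
```

```bash
python3 -m handwheel '[[[-0.1,0.1,0],[0,0,0],0.35],[[-0.25,0.25,0],[0,0,0],0.35],[[-0.4,0.4,0],[0,0,0],0.35],[[-0.55,0.55,0],[0,0,0],0.35],[[-0.65,0.65,0],[0,0,0],0.35],[[-0.8,0.8,0],[0,0,0],0.35],[[-0.9,0.9,0],[0,0,0],0.35],[[-1,1,0],[0,0,0],0.35]]' | grep finger
python3 -m handwheel '[[[-0.1,0.1,0],[0,0,0],0.35],[[-0.25,0.25,0],[0,0,0],0.35],[[-0.4,0.4,0],[0,0,0],0.35],[[-0.55,0.55,0],[0,0,0],0.35],[[-0.65,0.65,0],[0,0,0],0.35],[[-0.8,0.8,0],[0,0,0],0.35],[[-0.9,0.9,0],[0,0,0],0.35],[[-1,1,0],[0,0,0],0.35]]' | grep finger
python3 -m handwheel '[[[-0.1,0.1,0],[0,0,-0.05],0.35],[[-0.2,0.25,0],[0,0,-0.1],0.35],[[-0.3,0.4,0],[0,0,-0.16],0.35],[[-0.4,0.55,0],[0,0,-0.22],0.35],[[-0.5,0.7,0],[0,0,-0.3],0.35],[[-0.6,0.85,0],[0,0,-0.36],0.35],[[-0.68,0.98,0],[0,0,-0.42],0.35],[[-0.68,0.98,0],[0,0,-0.445],0.35]]'
python3 -c "
from h import *
plan((.6103,-.3513,.0525,85)); p,d,P=cloud('wrist','pics/w3.png'); p,d,P=cloud('top')
for b in blobs(P,np.ones(d.shape,bool),.012,.08,30,(.3,.75,-.2,.2)): print(b)
print(blobs(P,np.ones(d.shape,bool),.07,.083,30,(.2,.75,-.8,-.15)))"
```

```text
finger_gap: 0.482
finger_force: 62.2
finger_gap: 0.478
finger_force: 62.2
time_s: 17.15
tool_pos: [0.6108, -0.3531, 0.3014]
orientation: [3.141, 0.001, 1.487]
ft_force: [0.7, -0.7, -0.3]
finger_gap: 0.475
finger_force: 62.1
(0.6103, -0.3513, 0.0525, 85) shift [ 0.018 -0.007  0.939] turn [0.    0.    0.002]
((np.int32(210), np.int32(145)), (0.7248, 0.1344, 93.4, 50.3, 89.9, 0.0586, 505))
((np.int32(252), np.int32(148)), (0.7366, -0.0114, 148.7, 26.8, -89.6, 0.0252, 434))
((np.int32(235), np.int32(166)), (0.6469, 0.0788, 98.5, 43.2, -14.4, 0.0347, 551))
((np.int32(235), np.int32(217)), (0.5445, 0.0523, 120.1, 19.7, 87.7, 0.0191, 209))
((np.int32(234), np.int32(241)), (0.4432, 0.0963, 100.1, 35.5, -32.5, 0.0351, 286))
((np.int32(203), np.int32(288)), (0.3489, 0.1639, 72.5, 21.3, -86.2, 0.0205, 190))
[((np.int32(364), np.int32(158)), (0.631, -0.2551, 134.2, 20.7, -5.4, 0.0775, 257))]
```

View pics/w3.png

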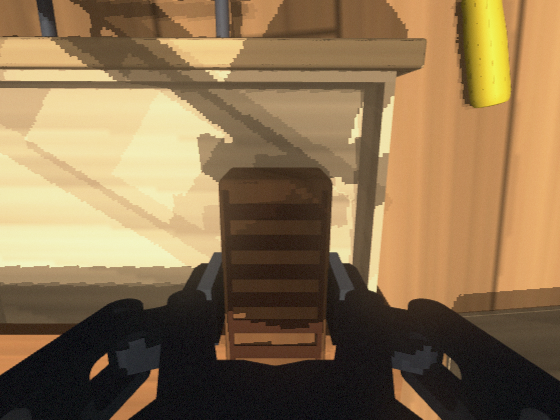

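carved_1 hangs between the fingers at (275,265), clear of the drawer's side wall at (370,200) and front at (250,70). I'll lower and release it.

```bash
python3 -m handwheel '[[[0,0,0.15],[0,0,0],0.35],[[0.02,0,0.3],[0,0,0],0.35],[[0.02,0,0.5],[0,0,0],0.35],[[0.02,0,0.65],[0,0,0],0.35],[[0.02,0,0.8],[0,0,0],0.35],[[0.02,0,0.9],[0,0,0],0.35],[[0.02,0,0.94],[0,0,0],0.35],[[0.02,0,0.94],[0,0,0],0.35]]'
python3 -m handwheel '[[[0,0,0.01],[0,0,0],0.5],[[0,0,0.01],[0,0,0],0.57],[[0,0,0.01],[0,0,0],0.57],[[0,0,-0.2],[0,0,0],0.57],[[0,0,-0.4],[0,0,0],0.57],[[0,0,-0.7],[0,0,0],0.7],[[0,0,-1],[0,0,0],0.9],[[0,0,-1],[0,0,0],1]]'
python3 -c "
from h import *
p,d,P=cloud('wrist'); print(blobs(P,np.ones(d.shape,bool),.045,.066,100,(.56,.66,-.42,-.28)))
p,d,P=cloud('top')
for b in blobs(P,np.ones(d.shape,bool),.025,.045,30,(.3,.75,-.2,.2)): print(b)
plan((.435,.083,.15,-13.2))"
```

```text
time_s: 18.05
tool_pos: [0.6109, -0.3489, 0.2075]
orientation: [-3.141, -0.0, 1.485]
ft_force: [-0.1, -0.2, -1.3]
finger_gap: 0.478
finger_force: 62.0
time_s: 18.85
tool_pos: [0.6121, -0.3497, 0.314]
orientation: [3.133, 0.006, 1.485]
ft_force: [0.6, 0.5, 1.3]
finger_gap: 0.993
finger_force: 0.0
[((np.int32(240), np.int32(147)), (0.6116, -0.3508, 95.8, 42.1, 85.1, 0.0575, 7734))]
((np.int32(292), np.int32(147)), (0.7416, -0.0686, 34.1, 13.7, 85.3, 0.0274, 41))
((np.int32(278), np.int32(148)), (0.7447, -0.033, 42.3, 16.9, 60.7, 0.0268, 39))
((np.int32(272), np.int32(150)), (0.7364, -0.0099, 31.5, 15.7, -87.0, 0.027, 35))
((np.int32(220), np.int32(162)), (0.7051, 0.1297, 47.7, 2.6, 79.7, 0.0345, 35))
((np.int32(235), np.int32(166)), (0.6466, 0.0787, 97.5, 42.7, -14.0, 0.0348, 524))
((np.int32(235), np.int32(241)), (0.4468, 0.097, 95.6, 32.7, -34.2, 0.0348, 231))
(0.435, 0.083, 0.15, -13.2) shift [ 4.153 -2.123  0.03 ] turn [ 2.000e-03 -1.000e-03  1.092e+00]
```

```bash
python3 -m handwheel '[[[0.2,-0.2,0],[0,0,0.09],1],[[0.5,-0.4,0],[0,0,0.18],1],[[0.8,-0.6,0],[0,0,0.27],1],[[1,-0.9,0],[0,0,0.36],1],[[1,-0.9,0],[0,0,0.45],1],[[1,-0.9,0],[0,0,0.54],1],[[1,-0.9,0],[0,0,0.62],1],[[1,-0.9,0],[0,0,0.7],1]]'
python3 -c "
from h import *
plan((.435,.083,.15,-13.2))"
```

```text
time_s: 19.75
tool_pos: [0.5293, -0.2411, 0.3063]
orientation: [-3.139, 0.001, 0.381]
ft_force: [0.9, -0.8, -0.4]
finger_gap: 1.001
finger_force: 0.0
(0.435, 0.083, 0.15, -13.2) shift [ 0.329 -3.359  0.02 ] turn [-0.001  0.001  0.389]
```

```bash
python3 -m handwheel '[[[0,-0.4,0],[0,0,0.08],1],[[0.1,-0.8,0],[0,0,0.16],1],[[0.1,-1,0],[0,0,0.24],1],[[0.1,-1,0],[0,0,0.32],1],[[0.1,-1,0],[0,0,0.39],1],[[0.1,-1,0],[0,0,0.39],1],[[0.1,-1,0],[0,0,0.39],1],[[0.1,-1,0],[0,0,0.39],1]]' >/dev/null
python3 -m handwheel '[[[-0.2,-0.4,0],[0,0,0],1],[[-0.4,-0.8,0],[0,0,0],1],[[-0.55,-1,0],[0,0,0],1],[[-0.55,-1,0],[0,0,0],1],[[-0.55,-1,0],[0,0,0],1],[[-0.55,-1,0],[0,0,0],1],[[-0.55,-1,0],[0,0,0],1],[[-0.55,-1,0],[0,0,0],1]]' >/dev/null
python3 -m handwheel '[[[-0.2,-0.4,0],[0,0,0],1],[[-0.4,-0.8,0],[0,0,0],1],[[-0.55,-0.9,0],[0,0,0],1],[[-0.55,-0.9,0],[0,0,0],1],[[-0.55,-0.9,0],[0,0,0],1],[[-0.55,-0.9,0],[0,0,0],1],[[-0.55,-0.9,0],[0,0,0],1],[[-0.55,-0.9,0],[0,0,0],1]]'
python3 -c "
from h import *
p,d,P=cloud('wrist','pics/w4.png'); bs=blobs(P,np.ones(d.shape,bool),.028,.045,300,(.35,.7,-.1,.2)); print(bs)
plan((.435,.083,.07,-13.2),(.435,.083,.024,-13.2))"
```

```text
time_s: 22.15
tool_pos: [0.4375, 0.064, 0.3077]
orientation: [3.141, -0.0, -0.228]
ft_force: [-0.2, 0.3, 0.8]
finger_gap: 0.999
finger_force: 0.0
[((np.int32(402), np.int32(87)), (0.4502, -0.0612, 96.1, 42.7, -13.8, 0.0354, 8148)), ((np.int32(223), np.int32(154)), (0.4363, 0.0819, 95.7, 42.1, -12.9, 0.0351, 6753))]
(0.435, 0.083, 0.07, -13.2) shift [-0.066 -0.179  0.827] turn [ 0.    -0.     0.001]
(0.435, 0.083, 0.024, -13.2) shift [ 0.   -0.    0.46] turn [0. 0. 0.]
```

View pics/w4.png

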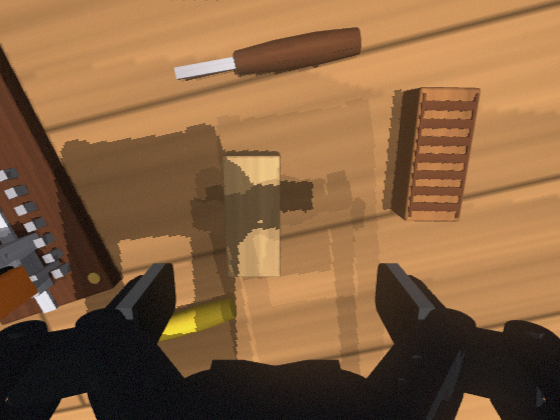

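The blank lies at (252,215), matching (0.436, 0.082), and nothing is in the fingers' way. I'll grasp it high on its sides so the fingers clear the strips.

```bash
python3 -m handwheel '[[[-0.06,-0.18,0.1],[0,0,0],1],[[-0.06,-0.18,0.4],[0,0,0],1],[[-0.06,-0.18,0.7],[0,0,0],1],[[-0.06,-0.18,0.9],[0,0,0],1],[[-0.06,-0.18,1],[0,0,0],1],[[-0.06,-0.18,1],[0,0,0],1],[[-0.06,-0.18,1],[0,0,0],1],[[-0.06,-0.18,1],[0,0,0],1]]'
python3 -m handwheel '[[[0,0,0.12],[0,0,0],1],[[0,0,0.23],[0,0,0],0.8],[[0,0,0.23],[0,0,0],0.6],[[0,0,0.23],[0,0,0],0.5],[[0,0,0.23],[0,0,0],0.4],[[0,0,0.23],[0,0,0],0.35],[[0,0,0.23],[0,0,0],0.35],[[0,0,0.23],[0,0,0],0.35]]'
python3 -m handwheel '[[[0,0,-0.1],[0,0,0],0.35],[[0,0,-0.25],[0,0,0],0.35],[[0,0,-0.4],[0,0,0],0.35],[[0,0,-0.6],[0,0,0],0.35],[[0,0,-0.75],[0,0,0],0.35],[[0,0,-0.85],[0,0,0],0.35],[[0,0,-0.95],[0,0,0],0.35],[[0,0,-1],[0,0,0],0.35]]'
python3 -c "
from h import *
plan((.575,.29,.1294,6.3),(.575,.29,.0495,6.3))"
```

```text
time_s: 23.0
tool_pos: [0.4359, 0.0835, 0.2087]
orientation: [-3.141, -0.002, -0.227]
ft_force: [-0.4, 0.3, 0.8]
finger_gap: 1.007
finger_force: 0.0
time_s: 23.8
tool_pos: [0.4355, 0.0837, 0.1852]
orientation: [-3.141, -0.001, -0.227]
ft_force: [-0.4, 0.7, 5.5]
finger_gap: 0.476
finger_force: 61.3
time_s: 24.6
tool_pos: [0.4353, 0.0837, 0.2855]
orientation: [-3.141, -0.001, -0.227]
ft_force: [0.7, -0.7, -1.2]
finger_gap: 0.477
finger_force: 60.8
(0.575, 0.29, 0.1294, 6.3) shift [ 0.897 -2.325  0.012] turn [-0.    -0.    -0.214]
(0.575, 0.29, 0.0495, 6.3) shift [ 0.    -0.     0.799] turn [0. 0. 0.]
```

```bash
python3 -m handwheel '[[[0.03,-0.1,0],[0,0,0],0.35],[[0.08,-0.2,0],[0,0,0],0.35],[[0.12,-0.3,0],[0,0,0],0.35],[[0.16,-0.4,0],[0,0,0],0.35],[[0.2,-0.5,0],[0,0,0],0.35],[[0.24,-0.6,0],[0,0,0],0.35],[[0.28,-0.7,0],[0,0,0],0.35],[[0.3,-0.78,0],[0,0,0],0.35]]' | grep finger
python3 -m handwheel '[[[0.03,-0.1,0],[0,0,0],0.35],[[0.08,-0.2,0],[0,0,0],0.35],[[0.12,-0.3,0],[0,0,0],0.35],[[0.16,-0.4,0],[0,0,0],0.35],[[0.2,-0.5,0],[0,0,0],0.35],[[0.24,-0.6,0],[0,0,0],0.35],[[0.28,-0.7,0],[0,0,0],0.35],[[0.3,-0.78,0],[0,0,0],0.35]]' | grep finger
python3 -m handwheel '[[[0.03,-0.1,0],[0,0,-0.03],0.35],[[0.08,-0.2,0],[0,0,-0.06],0.35],[[0.12,-0.3,0],[0,0,-0.09],0.35],[[0.16,-0.4,0],[0,0,-0.12],0.35],[[0.2,-0.5,0],[0,0,-0.15],0.35],[[0.24,-0.6,0],[0,0,-0.18],0.35],[[0.28,-0.7,0],[0,0,-0.21],0.35],[[0.29,-0.77,0],[0,0,-0.214],0.35]]'
python3 -c "
from h import *
plan((.574,.29,.07,6.3),(.574,.29,.0492,6.3))
p,d,P=cloud('wrist','pics/w5.png'); print(blobs(P,np.ones(d.shape,bool),.11,.15,300,(.45,.7,.2,.4)))
print(blobs(P,np.ones(d.shape,bool),.034,.045,100,(.5,.7,.2,.4)))"
```

```text
finger_gap: 0.477
finger_force: 60.8
finger_gap: 0.475
finger_force: 60.8
time_s: 27.0
tool_pos: [0.5748, 0.2914, 0.2845]
orientation: [-3.142, -0.0, 0.11]
ft_force: [1.0, 0.6, -1.9]
finger_gap: 0.474
finger_force: 60.8
(0.574, 0.29, 0.07, 6.3) shift [-0.01   0.013  0.595] turn [-0. -0. -0.]
(0.574, 0.29, 0.0492, 6.3) shift [ 0.    -0.     0.208] turn [0. 0. 0.]
[((np.int32(183), np.int32(163)), (0.5828, 0.2918, 82.8, 68.5, 6.3, 0.1344, 23391))]
[((np.int32(222), np.int32(112)), (0.6365, 0.2961, 70.0, 20.1, -82.8, 0.0411, 3684))]
```

View pics/w5.png

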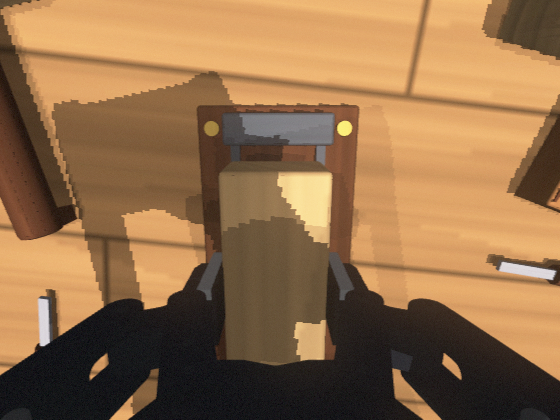

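The blank is aligned with the bed. Its front edge at (275,165) is just short of the stop face at (275,145), so I'll back off 2–3 mm and lower it.

```bash
python3 -m handwheel '[[[-0.03,0.01,0.1],[0,0,0],0.35],[[-0.03,0.01,0.25],[0,0,0],0.35],[[-0.03,0.01,0.4],[0,0,0],0.35],[[-0.03,0.01,0.55],[0,0,0],0.35],[[-0.03,0.01,0.65],[0,0,0],0.35],[[-0.03,0.01,0.72],[0,0,0],0.35],[[-0.03,0.01,0.77],[0,0,0],0.35],[[-0.03,0.01,0.8],[0,0,0],0.35]]'
python3 -m handwheel '[[[0,0,0.01],[0,0,0],0.35],[[0,0,0.01],[0,0,0],0.5],[[0,0,0.01],[0,0,0],0.6],[[0,0,0.01],[0,0,0],0.7],[[0,0,-0.2],[0,0,0],0.8],[[0,0,-0.5],[0,0,0],0.9],[[0,0,-0.8],[0,0,0],1],[[0,0,-0.8],[0,0,0],1]]'
python3 -m handwheel '[[[-0.3,0,-0.1],[0,0,0],1],[[-0.7,0,-0.2],[0,0,0],1],[[-1,0,-0.2],[0,0,0],1],[[-1,0,-0.2],[0,0,0],1],[[-1,0,-0.2],[0,0,0],1],[[-1,0,-0.2],[0,0,0],1],[[-1,0,-0.2],[0,0,0],1],[[-1,0,-0.2],[0,0,0],1]]'
python3 -c "
from h import *
p,d,P=cloud('wrist','pics/w6.png')
print('blank',blobs(P,np.ones(d.shape,bool),.045,.06,100,(.5,.7,.2,.4)))
print('handle',blobs(P,np.ones(d.shape,bool),.085,.105,50,(.36,.6,.2,.35)))
plan((.4288,.2737,.15,6.3),(.4288,.2737,.074,6.3))"
```

```text
time_s: 27.85
tool_pos: [0.5716, 0.2893, 0.2044]
orientation: [-3.142, -0.0, 0.109]
ft_force: [-0.6, -0.0, -1.3]
finger_gap: 0.479
finger_force: 60.8
time_s: 28.65
tool_pos: [0.573, 0.2899, 0.2902]
orientation: [-3.14, -0.01, 0.109]
ft_force: [0.7, -0.1, 0.3]
finger_gap: 1.001
finger_force: 0.0
time_s: 29.45
tool_pos: [0.4729, 0.2784, 0.3044]
orientation: [3.142, 0.0, 0.109]
ft_force: [-0.8, -0.3, 0.1]
finger_gap: 0.999
finger_force: 0.0
blank [((np.int32(240), np.int32(0)), (0.5663, 0.2884, 82.1, 42.2, 6.4, 0.0531, 9661))]
handle [((np.int32(250), np.int32(279)), (0.4308, 0.2771, 28.3, 23.9, 6.4, 0.0967, 1909)), ((np.int32(292), np.int32(283)), (0.4331, 0.2572, 23.9, 12.1, 6.6, 0.0927, 787))]
(0.4288, 0.2737, 0.15, 6.3) shift [-0.442 -0.001 -0.006] turn [ 0.     0.    -0.001]
(0.4288, 0.2737, 0.074, 6.3) shift [ 0.   -0.    0.76] turn [0. 0. 0.]
```

View pics/w6.png

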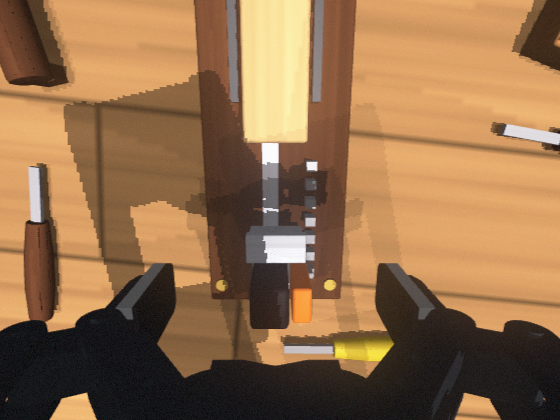

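The blank lies flat between the strips at (275,70), with the handle at (270,295) and the release at (302,305). I'll pinch the handle again.

```bash
python3 -m handwheel '[[[-0.2,0,0],[0,0,0],1],[[-0.42,0,0.1],[0,0,0],1],[[-0.42,0,0.4],[0,0,0],1],[[-0.42,0,0.6],[0,0,0],1],[[-0.42,0,0.75],[0,0,0],1],[[-0.42,0,0.75],[0,0,0],0.8],[[-0.42,0,0.75],[0,0,0],0.6],[[-0.42,0,0.75],[0,0,0],0.5]]'
python3 -m handwheel '[[[0,0,0],[0,0,0],0.4],[[0,0,0],[0,0,0],0.2],[[0,0,0],[0,0,0],0.2],[[0,0,0],[0,0,0],0.2],[[0,0,0],[0,0,0],0.2],[[0,0,0],[0,0,0],0.2],[[0,0,0],[0,0,0],0.2],[[0,0,0],[0,0,0],0.2]]'
python3 -m handwheel '[[[0.05,0,0],[0,0,0],0.2],[[0.12,0,0],[0,0,0],0.2],[[0.2,0,0],[0,0,0],0.2],[[0.28,0,0],[0,0,0],0.2],[[0.36,0,0],[0,0,0],0.2],[[0.44,0,0],[0,0,0],0.2],[[0.5,0,0],[0,0,0],0.2],[[0.55,0,0],[0,0,0],0.2]]'
```

```text
time_s: 30.3
tool_pos: [0.431, 0.274, 0.2306]
orientation: [-3.141, -0.002, 0.109]
ft_force: [0.2, -4.2, 1.4]
finger_gap: 0.517
finger_force: 2.1
time_s: 31.1
tool_pos: [0.431, 0.2742, 0.2314]
orientation: [3.141, -0.003, 0.111]
ft_force: [0.2, 2.7, 5.5]
finger_gap: 0.348
finger_force: 61.0
time_s: 31.9
tool_pos: [0.4852, 0.2803, 0.2314]
orientation: [3.141, -0.001, 0.111]
ft_force: [-3.9, 3.2, 8.5]
finger_gap: 0.352
finger_force: 61.3
```

```bash
python3 -m handwheel '[[[0.04,0,0],[0,0,0],0.2],[[0.08,0,0],[0,0,0],0.2],[[0.11,0,0],[0,0,0],0.2],[[0.13,0,0],[0,0,0],0.2],[[0.15,0,0],[0,0,0],0.2],[[0.16,0,0],[0,0,0],0.2],[[0.17,0,0],[0,0,0],0.2],[[0.17,0,0],[0,0,0],0.2]]'
```

```text
time_s: 32.7
tool_pos: [0.501, 0.2821, 0.2314]
orientation: [3.141, 0.001, 0.111]
ft_force: [-7.4, 3.0, 10.2]
finger_gap: 0.347
finger_force: 61.2
```

```bash
python3 -m handwheel '[[[0.01,0,0],[0,0,0],0.2],[[0.01,0,0],[0,0,0],0.2],[[0,0,0],[0,0,0],0.4],[[0,0,0],[0,0,0],0.7],[[0,0,0],[0,0,0],1],[[0,0,-0.3],[0,0,0],1],[[0,0,-0.6],[0,0,0],1],[[0,0,-0.8],[0,0,0],1]]'
python3 -c "
from h import *
p,d,P=cloud('wrist','pics/w7.png')
print('blank',blobs(P,np.ones(d.shape,bool),.045,.057,100,(.5,.7,.2,.4)))
print('handle',blobs(P,np.ones(d.shape,bool),.085,.105,50,(.36,.6,.2,.35)))
p,d,P=cloud('top')
print('jawtop',blobs(P,np.ones(d.shape,bool),.075,.11,5,(.4,.75,.2,.35)))
for b in blobs(P,np.ones(d.shape,bool),.025,.045,100,(.3,.7,-.2,.2)): print(b)
plan((.6466,.0787,.15,-14))"
```

```text
time_s: 33.5
tool_pos: [0.5025, 0.2821, 0.3123]
orientation: [-3.14, -0.003, 0.109]
ft_force: [-0.2, 0.4, 0.6]
finger_gap: 1.003
finger_force: 0.0
blank [((np.int32(243), np.int32(29)), (0.58, 0.29, 89.4, 42.2, 6.4, 0.0531, 9105))]
handle [((np.int32(250), np.int32(215)), (0.5004, 0.285, 27.9, 23.9, 6.4, 0.0968, 1915)), ((np.int32(293), np.int32(218)), (0.5024, 0.2651, 23.9, 12.1, 7.1, 0.0928, 807))]
jawtop [((np.int32(161), np.int32(229)), (0.4982, 0.2778, 38.8, 26.8, -84.9, 0.0944, 162))]
((np.int32(235), np.int32(166)), (0.6464, 0.0793, 97.0, 42.7, -14.1, 0.0349, 518))
((np.int32(287), np.int32(235)), (0.4486, -0.0606, 95.6, 41.8, -13.9, 0.0352, 545))
(0.6466, 0.0787, 0.15, -14) shift [1.203 2.18  0.091] turn [-0.002 -0.005  0.225]
```

View pics/w7.png

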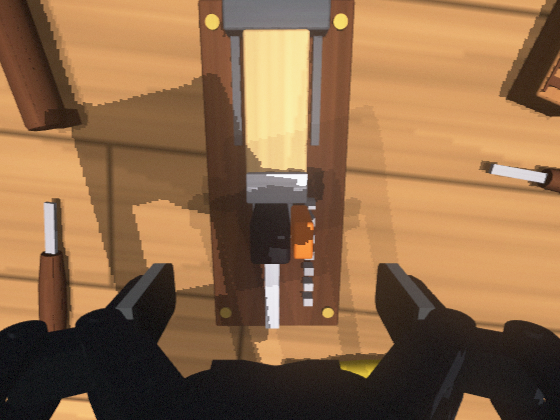

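The jaw is home with the release sprung out at (303,232) and the blank at (275,100) against the stop. Next is the carved block at (0.646, 0.079).

```bash
python3 -m handwheel '[[[0.2,0.3,0],[0,0,0],1],[[0.4,0.7,0],[0,0,0],1],[[0.55,1,0],[0,0,0],1],[[0.55,1,0],[0,0,0],1],[[0.55,1,0],[0,0,0],1],[[0.55,1,0],[0,0,0],1],[[0.55,1,0],[0,0,0],1],[[0.55,1,0],[0,0,0],1]]' >/dev/null
python3 -m handwheel '[[[0.2,0.4,0],[0,0,0.08],1],[[0.4,0.8,0],[0,0,0.16],1],[[0.55,1,0],[0,0,0.225],1],[[0.55,1,0],[0,0,0.225],1],[[0.55,1,0],[0,0,0.225],1],[[0.55,1,0],[0,0,0.225],1],[[0.55,1,0],[0,0,0.225],1],[[0.55,1,0],[0,0,0.225],1]]'
python3 -c "
from h import *
p,d,P=cloud('wrist'); bs=blobs(P,np.ones(d.shape,bool),.028,.045,1000,(.35,.72,-.1,.2)); print(bs)
plan((.641,.080,.0295,-14))"
```

```text
time_s: 35.2
tool_pos: [0.6325, 0.0959, 0.3099]
orientation: [-3.141, -0.0, -0.242]
ft_force: [0.5, -0.3, 0.4]
finger_gap: 0.999
finger_force: 0.0
[((np.int32(265), np.int32(120)), (0.6478, 0.0781, 95.3, 42.0, -13.9, 0.0355, 7096))]
(0.641, 0.08, 0.0295, -14) shift [0.119 0.133 1.254] turn [-0.    -0.     0.001]
```

```bash
python3 -m handwheel '[[[0.12,0.13,0.1],[0,0,0],1],[[0.12,0.13,0.4],[0,0,0],1],[[0.12,0.13,0.7],[0,0,0],1],[[0.12,0.13,0.9],[0,0,0],1],[[0.12,0.13,1],[0,0,0],1],[[0.12,0.13,1],[0,0,0],1],[[0.12,0.13,1],[0,0,0],1],[[0.12,0.13,1],[0,0,0],1]]'
python3 -m handwheel '[[[0,0,0.12],[0,0,0],1],[[0,0,0.25],[0,0,0],0.8],[[0,0,0.25],[0,0,0],0.6],[[0,0,0.25],[0,0,0],0.5],[[0,0,0.25],[0,0,0],0.4],[[0,0,0.25],[0,0,0],0.35],[[0,0,0.25],[0,0,0],0.35],[[0,0,0.25],[0,0,0],0.35]]'
python3 -m handwheel '[[[0,0,-0.1],[0,0,0],0.35],[[0,0,-0.25],[0,0,0],0.35],[[0,0,-0.4],[0,0,0],0.35],[[0,0,-0.6],[0,0,0],0.35],[[0,0,-0.75],[0,0,0],0.35],[[0,0,-0.85],[0,0,0],0.35],[[0,0,-0.95],[0,0,0],0.35],[[0,0,-1],[0,0,0],0.35]]'
python3 -c "
from h import *
plan((.5306,-.3413,.13,85)); print(state()['qpos'])"
```

```text
time_s: 36.05
tool_pos: [0.6423, 0.0792, 0.2111]
orientation: [-3.141, -0.003, -0.244]
ft_force: [-0.1, -0.3, 0.6]
finger_gap: 1.001
finger_force: 0.0
time_s: 36.85
tool_pos: [0.6416, 0.0793, 0.1848]
orientation: [-3.142, -0.0, -0.244]
ft_force: [-0.6, -0.9, -1.0]
finger_gap: 0.474
finger_force: 62.8
time_s: 37.65
tool_pos: [0.6417, 0.0794, 0.2859]
orientation: [-3.141, -0.001, -0.244]
ft_force: [-0.3, -0.1, -1.3]
finger_gap: 0.477
finger_force: 62.9
(0.5306, -0.3413, 0.13, 85) shift [-0.06   4.351  0.008] turn [ 0.0e+00 -1.0e-03 -1.1e+00]
[-4.91180155e-02  5.21455307e-01  1.44146621e+00  3.05319386e-05
  1.17754494e+00  1.76587345e+00]
```

```bash
python3 -m handwheel '[[[0,0.1,0],[0,0,-0.06],0.35],[[0,0.2,0],[0,0,-0.14],0.35],[[0,0.35,0],[0,0,-0.22],0.35],[[0,0.5,0],[0,0,-0.31],0.35],[[0,0.6,0],[0,0,-0.4],0.35],[[0,0.75,0],[0,0,-0.49],0.35],[[0,0.9,0],[0,0,-0.58],0.35],[[0,1,0],[0,0,-0.67],0.35]]' | grep finger
python3 -m handwheel '[[[-0.1,0.1,0],[0,0,0],0.35],[[-0.25,0.25,0],[0,0,0],0.35],[[-0.4,0.4,0],[0,0,0],0.35],[[-0.55,0.55,0],[0,0,0],0.35],[[-0.65,0.65,0],[0,0,0],0.35],[[-0.8,0.8,0],[0,0,0],0.35],[[-0.9,0.9,0],[0,0,0],0.35],[[-1,1,0],[0,0,0],0.35]]'
python3 -c "
from h import *
plan((.5306,-.350,.13,85))"
```

```text
finger_gap: 0.475
finger_force: 62.8
time_s: 39.25
tool_pos: [0.6206, -0.1599, 0.2845]
orientation: [-3.141, -0.0, 0.807]
ft_force: [0.1, 0.2, -0.4]
finger_gap: 0.48
finger_force: 62.9
(0.5306, -0.35, 0.13, 85) shift [-1.995  0.666 -0.005] turn [-0.    -0.    -0.431]
```

```bash
python3 -m handwheel '[[[-0.1,0.03,0],[0,0,0],0.35],[[-0.25,0.08,0],[0,0,0],0.35],[[-0.4,0.13,0],[0,0,0],0.35],[[-0.55,0.18,0],[0,0,0],0.35],[[-0.65,0.22,0],[0,0,0],0.35],[[-0.8,0.26,0],[0,0,0],0.35],[[-0.9,0.3,0],[0,0,0],0.35],[[-1,0.33,0],[0,0,0],0.35]]' | grep finger
python3 -m handwheel '[[[-0.1,0.03,0],[0,0,-0.05],0.35],[[-0.25,0.08,0],[0,0,-0.11],0.35],[[-0.4,0.13,0],[0,0,-0.17],0.35],[[-0.55,0.18,0],[0,0,-0.23],0.35],[[-0.65,0.22,0],[0,0,-0.3],0.35],[[-0.8,0.26,0],[0,0,-0.36],0.35],[[-0.9,0.3,0],[0,0,-0.42],0.35],[[-1,0.33,0],[0,0,-0.43],0.35]]'
python3 -c "
from h import *
plan((.5306,-.350,.0525,85))
p,d,P=cloud('wrist'); print(blobs(P,np.ones(d.shape,bool),.1,.15,300,(.4,.7,-.5,-.2)),blobs(P,np.ones(d.shape,bool),.07,.083,300,(.4,.7,-.5,-.2)))
print(blobs(P,np.ones(d.shape,bool),.045,.066,300,(.4,.7,-.5,-.28)))"
```

```text
finger_gap: 0.476
finger_force: 62.9
time_s: 40.85
tool_pos: [0.5298, -0.3501, 0.2847]
orientation: [3.141, -0.0, 1.486]
ft_force: [0.5, -0.5, -0.8]
finger_gap: 0.478
finger_force: 62.9
(0.5306, -0.35, 0.0525, 85) shift [0.001 0.008 0.772] turn [ 0.    -0.     0.002]
[((np.int32(183), np.int32(148)), (0.5311, -0.339, 87.5, 68.7, 85.3, 0.136, 25231))] [((np.int32(0), np.int32(21)), (0.5414, -0.2465, 281.3, 16.4, -5.1, 0.0785, 20480)), ((np.int32(491), np.int32(325)), (0.6714, -0.4232, 33.8, 6.9, -5.2, 0.0787, 451))]
[((np.int32(475), np.int32(90)), (0.6731, -0.3582, 156.9, 3.6, 85.0, 0.0562, 5828)), ((np.int32(363), np.int32(142)), (0.6115, -0.3507, 95.6, 42.8, 85.2, 0.0575, 10726))]
```

```bash
python3 -m handwheel '[[[0,0,0.12],[0,0,0],0.35],[[0,0,0.25],[0,0,0],0.35],[[0,0,0.4],[0,0,0],0.35],[[0,0,0.52],[0,0,0],0.35],[[0,0,0.63],[0,0,0],0.35],[[0,0,0.7],[0,0,0],0.35],[[0,0,0.75],[0,0,0],0.35],[[0,0,0.775],[0,0,0],0.35]]'
python3 -m handwheel '[[[0,0,0.01],[0,0,0],0.35],[[0,0,0.01],[0,0,0],0.5],[[0,0,0.01],[0,0,0],0.57],[[0,0,0.01],[0,0,0],0.57],[[0,0,-0.3],[0,0,0],0.57],[[0,0,-0.6],[0,0,0],0.7],[[0,0,-0.9],[0,0,0],0.9],[[0,0,-1],[0,0,0],1]]'
python3 -c "
from h import *
p,d,P=cloud('wrist'); print(blobs(P,np.ones(d.shape,bool),.045,.066,300,(.4,.66,-.5,-.28)))
p,d,P=cloud('top')
for b in blobs(P,np.ones(d.shape,bool),.025,.045,100,(.3,.7,-.18,.2)): print(b)
plan((.4486,-.0606,.13,-14))"
```

```text
time_s: 41.7
tool_pos: [0.5302, -0.3492, 0.2067]
orientation: [-3.141, -0.0, 1.484]
ft_force: [0.4, 0.2, 0.1]
finger_gap: 0.48
finger_force: 62.9
time_s: 42.5
tool_pos: [0.5309, -0.3499, 0.3113]
orientation: [3.136, 0.004, 1.484]
ft_force: [-0.1, 0.4, -0.4]
finger_gap: 0.995
finger_force: 0.0
[((np.int32(241), np.int32(136)), (0.5314, -0.3423, 95.4, 42.1, 85.2, 0.0575, 8069)), ((np.int32(351), np.int32(138)), (0.6115, -0.3508, 95.7, 42.6, 85.2, 0.0575, 8273))]
((np.int32(291), np.int32(235)), (0.4636, -0.0643, 66.2, 41.8, -14.2, 0.0352, 318))
(0.4486, -0.0606, 0.13, -14) shift [ 2.808 -1.068  0.232] turn [ 3.0e-03 -1.0e-03  1.1e+00]
```

```bash
python3 -m handwheel '[[[0.2,-0.1,0],[0,0,0.09],1],[[0.5,-0.2,0],[0,0,0.18],1],[[0.8,-0.4,0],[0,0,0.27],1],[[1,-0.5,0],[0,0,0.36],1],[[1,-0.5,0],[0,0,0.45],1],[[1,-0.5,0],[0,0,0.54],1],[[1,-0.5,0],[0,0,0.62],1],[[1,-0.5,0],[0,0,0.7],1]]' >/dev/null
python3 -m handwheel '[[[0.1,-0.4,0],[0,0,0.08],1],[[0.16,-0.8,0],[0,0,0.16],1],[[0.16,-0.95,0],[0,0,0.24],1],[[0.16,-0.95,0],[0,0,0.32],1],[[0.16,-0.95,0],[0,0,0.4],1],[[0.16,-0.95,0],[0,0,0.4],1],[[0.16,-0.95,0],[0,0,0.4],1],[[0.16,-0.95,0],[0,0,0.4],1]]'
python3 -c "
from h import *
p,d,P=cloud('wrist'); print(blobs(P,np.ones(d.shape,bool),.028,.045,300,(.35,.7,-.2,.05)))
p,d,P=cloud('top')
for b in blobs(P,np.ones(d.shape,bool),.025,.045,100,(.3,.7,-.18,.2)): print(b)
plan((.4486,-.0606,.0295,-14))"
```

```text
time_s: 44.2
tool_pos: [0.4681, -0.1513, 0.3065]
orientation: [-3.141, 0.001, -0.242]
ft_force: [-0.7, 0.4, 0.6]
finger_gap: 1.002
finger_force: 0.0
[((np.int32(137), np.int32(198)), (0.4502, -0.0621, 96.4, 42.3, -13.8, 0.0355, 4953))]
(0.4486, -0.0606, 0.0295, -14) shift [-0.408 -0.833  1.224] turn [-0.     0.     0.001]
```

```bash
python3 -m handwheel '[[[-0.2,-0.4,0],[0,0,0],1],[[-0.4,-0.83,0.1],[0,0,0],1],[[-0.4,-0.83,0.3],[0,0,0],1],[[-0.4,-0.83,0.6],[0,0,0],1],[[-0.4,-0.83,0.8],[0,0,0],1],[[-0.4,-0.83,0.8],[0,0,0],1],[[-0.4,-0.83,0.8],[0,0,0],1],[[-0.4,-0.83,0.8],[0,0,0],1]]'
python3 -c "
from h import *
p,d,P=cloud('wrist'); print(blobs(P,np.ones(d.shape,bool),.028,.045,300,(.35,.7,-.2,.05)))
plan((.4495,-.0611,.0295,-14))"
```

```text
time_s: 45.1
tool_pos: [0.4502, -0.0614, 0.2283]
orientation: [3.141, -0.002, -0.244]
ft_force: [0.2, 0.1, 0.5]
finger_gap: 0.999
finger_force: 0.0
[((np.int32(233), np.int32(160)), (0.45, -0.0617, 96.3, 42.2, -13.9, 0.0355, 13661))]
(0.4495, -0.0611, 0.0295, -14) shift [-0.008 -0.001  0.439] turn [ 0.    -0.001  0.   ]
```

```bash
python3 -m handwheel '[[[0,0,0.2],[0,0,0],1],[[0,0,0.35],[0,0,0],1],[[0,0,0.44],[0,0,0],0.8],[[0,0,0.44],[0,0,0],0.6],[[0,0,0.44],[0,0,0],0.5],[[0,0,0.44],[0,0,0],0.4],[[0,0,0.44],[0,0,0],0.35],[[0,0,0.44],[0,0,0],0.35]]'
python3 -m handwheel '[[[0,0,0],[0,0,0],0.35],[[0,0,-0.1],[0,0,0],0.35],[[0,0,-0.25],[0,0,0],0.35],[[0,0,-0.4],[0,0,0],0.35],[[0,0,-0.6],[0,0,0],0.35],[[0,0,-0.8],[0,0,0],0.35],[[0,0,-0.95],[0,0,0],0.35],[[0,0,-1],[0,0,0],0.35]]'
python3 -m handwheel '[[[0,0.1,0],[0,0,-0.06],0.35],[[0,0.2,0],[0,0,-0.14],0.35],[[0,0.35,0],[0,0,-0.22],0.35],[[0,0.5,0],[0,0,-0.31],0.35],[[0,0.6,0],[0,0,-0.4],0.35],[[0,0.75,0],[0,0,-0.49],0.35],[[0,0.9,0],[0,0,-0.58],0.35],[[0,1,0],[0,0,-0.67],0.35]]'
python3 -c "
from h import *
plan((.4509,-.3395,.13,85))"
```

```text
time_s: 45.95
tool_pos: [0.45, -0.0612, 0.1841]
orientation: [3.141, -0.002, -0.244]
ft_force: [0.2, 0.2, 6.2]
finger_gap: 0.48
finger_force: 61.8
time_s: 46.75
tool_pos: [0.4499, -0.0611, 0.2852]
orientation: [3.141, -0.003, -0.244]
ft_force: [0.8, -0.3, -1.5]
finger_gap: 0.479
finger_force: 61.1
time_s: 47.55
tool_pos: [0.4249, -0.1587, 0.2828]
orientation: [-3.141, 0.0, 0.814]
ft_force: [0.2, 0.4, -1.8]
finger_gap: 0.484
finger_force: 60.9
(0.4509, -0.3395, 0.13, 85) shift [-1.136  1.431 -0.023] turn [-0.001 -0.    -0.426]
```

```bash
python3 -m handwheel '[[[-0.07,0.09,0],[0,0,0],0.35],[[-0.14,0.18,0],[0,0,0],0.35],[[-0.22,0.28,0],[0,0,0],0.35],[[-0.29,0.37,0],[0,0,0],0.35],[[-0.36,0.46,0],[0,0,0],0.35],[[-0.43,0.55,0],[0,0,0],0.35],[[-0.5,0.64,0],[0,0,0],0.35],[[-0.57,0.72,0],[0,0,0],0.35]]' | grep finger
python3 -m handwheel '[[[-0.07,0.09,0],[0,0,-0.05],0.35],[[-0.14,0.18,0],[0,0,-0.11],0.35],[[-0.22,0.28,0],[0,0,-0.17],0.35],[[-0.29,0.37,0],[0,0,-0.23],0.35],[[-0.36,0.46,0],[0,0,-0.3],0.35],[[-0.43,0.55,0],[0,0,-0.36],0.35],[[-0.5,0.64,0],[0,0,-0.42],0.35],[[-0.57,0.72,0],[0,0,-0.426],0.35]]'
python3 -c "
from h import *
plan((.4509,-.3395,.0525,85))
p,d,P=cloud('wrist'); print(blobs(P,np.ones(d.shape,bool),.1,.15,300,(.3,.7,-.5,-.2)),blobs(P,np.ones(d.shape,bool),.07,.083,300,(.3,.7,-.5,-.2)))
print(blobs(P,np.ones(d.shape,bool),.045,.066,300,(.3,.66,-.5,-.28)))"
```

```text
finger_gap: 0.478
finger_force: 61.0
time_s: 49.15
tool_pos: [0.4508, -0.3409, 0.2831]
orientation: [-3.142, -0.0, 1.478]
ft_force: [-0.2, 0.8, -0.8]
finger_gap: 0.477
finger_force: 60.9
(0.4509, -0.3395, 0.0525, 85) shift [0.014 0.    0.756] turn [-0.    -0.    -0.003]
[((np.int32(183), np.int32(164)), (0.452, -0.3335, 81.2, 68.5, 84.9, 0.1345, 23799))] [((np.int32(98), np.int32(24)), (0.4895, -0.2417, 226.0, 16.2, -5.0, 0.0785, 16776))]
[((np.int32(155), np.int32(140)), (0.3862, -0.3304, 101.2, 1.5, 85.2, 0.056, 1740)), ((np.int32(363), np.int32(142)), (0.5311, -0.3424, 95.9, 42.3, 85.2, 0.0575, 10905)), ((np.int32(481), np.int32(144)), (0.6107, -0.3507, 95.7, 42.8, 85.3, 0.0573, 10078))]
```

```bash
python3 -m handwheel '[[[0,0,0.12],[0,0,0],0.35],[[0,0,0.25],[0,0,0],0.35],[[0,0,0.4],[0,0,0],0.35],[[0,0,0.52],[0,0,0],0.35],[[0,0,0.63],[0,0,0],0.35],[[0,0,0.7],[0,0,0],0.35],[[0,0,0.74],[0,0,0],0.35],[[0,0,0.76],[0,0,0],0.35]]'
python3 -m handwheel '[[[0,0,0.01],[0,0,0],0.35],[[0,0,0.01],[0,0,0],0.5],[[0,0,0.01],[0,0,0],0.57],[[0,0,0.01],[0,0,0],0.57],[[0,0,-0.3],[0,0,0],0.57],[[0,0,-0.6],[0,0,0],0.5],[[0,0,-0.9],[0,0,0],0.2],[[0,0,-1],[0,0,0],0]]'
python3 -c "
from h import *
p,d,P=cloud('wrist','pics/w8.png'); print(blobs(P,np.ones(d.shape,bool),.045,.066,300,(.4,.66,-.5,-.28)))
plan((.539,-.12,.15,85),(.539,-.12,.05,85))"
```

```text
time_s: 50.0
tool_pos: [0.4507, -0.3399, 0.2069]
orientation: [-3.141, -0.0, 1.477]
ft_force: [-0.4, -0.5, -0.8]
finger_gap: 0.482
finger_force: 60.9
time_s: 50.8
tool_pos: [0.4514, -0.3406, 0.3108]
orientation: [3.137, 0.004, 1.477]
ft_force: [1.0, 0.5, -0.7]
finger_gap: 0.169
finger_force: 0.0
[((np.int32(351), np.int32(138)), (0.5311, -0.3425, 95.9, 42.3, 85.1, 0.0574, 8528)), ((np.int32(456), np.int32(139)), (0.6113, -0.3511, 96.3, 44.0, 85.0, 0.0574, 9197)), ((np.int32(242), np.int32(146)), (0.4515, -0.3397, 95.0, 42.0, 84.6, 0.0575, 7235))]
(0.539, -0.12, 0.15, 85) shift [2.279 0.666 0.053] turn [ 0.003  0.003 -0.004]
(0.539, -0.12, 0.05, 85) shift [ 0. -0.  1.] turn [0. 0. 0.]
```

View pics/w8.png

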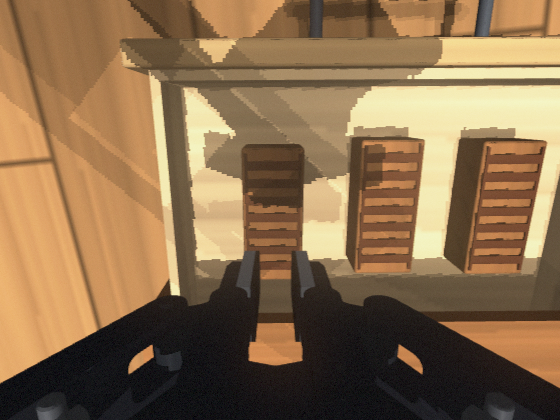

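All three carved blocks lie flat in the drawer at (273,210), (390,205) and (510,205). I'll go round in front of the handle with the fingers shut.

```bash
python3 -m handwheel '[[[0.3,0.1,0],[0,0,0],0],[[0.7,0.25,0],[0,0,0],0],[[0.99,0.37,0],[0,0,0],0],[[0.99,0.37,0],[0,0,0],0],[[0.99,0.37,0],[0,0,0],0],[[0.99,0.37,0],[0,0,0],0],[[0.99,0.37,0],[0,0,0],0],[[0.99,0.37,0],[0,0,0],0]]' >/dev/null
python3 -m handwheel '[[[0.3,0.1,0],[0,0,0],0],[[0.7,0.25,0],[0,0,0],0],[[1,0.37,0],[0,0,0],0],[[1,0.37,0],[0,0,0],0],[[1,0.37,0.05],[0,0,-0.004],0],[[1,0.37,0.06],[0,0,-0.004],0],[[1,0.37,0.06],[0,0,-0.004],0],[[1,0.37,0.06],[0,0,-0.004],0]]'
python3 -c "
from h import *
p,d,P=cloud('wrist','pics/w9.png'); print(blobs(P,np.ones(d.shape,bool),.04,.066,100,(.4,.66,-.24,-.1)))
p,d,P=cloud('top')
print('handle',blobs(P,np.ones(d.shape,bool),.045,.06,15,(.2,.75,-.8,-.15)))
print('front',blobs(P,np.ones(d.shape,bool),.07,.083,15,(.2,.75,-.8,-.15)))
plan((.543,-.15,.052,85))"
```

```text
time_s: 52.45
tool_pos: [0.5426, -0.1497, 0.3011]
orientation: [-3.141, 0.0, 1.482]
ft_force: [-0.3, -0.0, 0.3]
finger_gap: 0.0
finger_force: 0.0
[((np.int32(190), np.int32(285)), (0.4949, -0.2007, 35.0, 15.1, -3.5, 0.057, 632)), ((np.int32(312), np.int32(285)), (0.5855, -0.2066, 42.0, 11.4, -6.3, 0.0571, 722)), ((np.int32(89), np.int32(324)), (0.4082, -0.2271, 16.5, 2.1, -6.1, 0.0467, 192))]
handle [((np.int32(389), np.int32(168)), (0.6702, -0.3713, 109.8, 3.4, 84.7, 0.0518, 66)), ((np.int32(385), np.int32(183)), (0.6097, -0.3491, 95.2, 43.2, 85.2, 0.0561, 481)), ((np.int32(348), np.int32(209)), (0.5365, -0.2023, 53.1, 11.0, -4.8, 0.0565, 59)), ((np.int32(383), np.int32(212)), (0.53, -0.3405, 95.3, 43.0, 84.9, 0.0561, 504)), ((np.int32(360), np.int32(234)), (0.4742, -0.2293, 41.3, 6.5, -3.7, 0.0534, 21)), ((np.int32(384), np.int32(241)), (0.45, -0.3397, 97.4, 42.6, 84.9, 0.0565, 508))]
front [((np.int32(362), np.int32(215)), (0.4585, -0.2405, 167.7, 20.6, -5.3, 0.0776, 356))]
(0.543, -0.15, 0.052, 85) shift [-0.005  0.003  0.943] turn [ 0.     0.    -0.001]
```

View pics/w9.png

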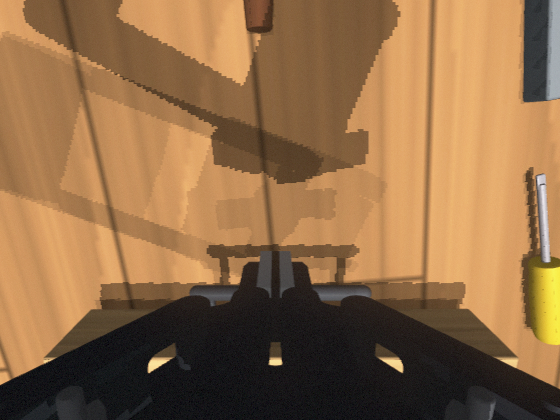

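The handle bar at (280,293) lies behind the closed fingers at (275,275), with a gap to descend into. I'll lower and push.

```bash
python3 -m handwheel '[[[0,0,0.3],[0,0,0],0],[[0,0,0.6],[0,0,0],0],[[0,0,0.85],[0,0,0],0],[[0,0,0.95],[0,0,0],0],[[0,0,0.95],[0,0,0],0],[[0,0,0.95],[0,0,0],0],[[-0.1,0,0.95],[0,0,0],0],[[-0.2,0,0.95],[0,0,0],0]]'
python3 -m handwheel '[[[-0.08,0,0],[0,0,0],0],[[-0.18,0,0],[0,0,0],0],[[-0.28,0,0],[0,0,0],0],[[-0.4,0,0],[0,0,0],0],[[-0.5,0,0],[0,0,0],0],[[-0.6,0,0],[0,0,0],0],[[-0.7,0,0],[0,0,0],0],[[-0.8,0,0],[0,0,0],0]]'
python3 -m handwheel '[[[-0.1,0,0],[0,0,0],0],[[-0.2,0,0],[0,0,0],0],[[-0.3,0,0],[0,0,0],0],[[-0.4,0,0],[0,0,0],0],[[-0.5,0,0],[0,0,0],0],[[-0.6,0,0],[0,0,0],0],[[-0.7,0,0],[0,0,0],0],[[-0.75,0,0],[0,0,0],0]]'
python3 -c "
from h import *
p,d,P=cloud('top')
for lo,hi in ((.045,.06),(.07,.083),(.015,.03)): print(blobs(P,np.ones(d.shape,bool),lo,hi,25,(.3,.72,-.75,-.15)))"
```

```text
time_s: 53.35
tool_pos: [0.5417, -0.1695, 0.2076]
orientation: [3.139, 0.001, 1.484]
ft_force: [0.4, 0.7, 0.2]
finger_gap: -0.001
finger_force: 0.0
time_s: 54.15
tool_pos: [0.5342, -0.2491, 0.2062]
orientation: [-3.142, -0.0, 1.484]
ft_force: [1.0, 1.5, 1.1]
finger_gap: -0.003
finger_force: 0.7
time_s: 54.95
tool_pos: [0.5276, -0.3243, 0.2062]
orientation: [3.142, 0.001, 1.483]
ft_force: [0.5, 1.8, 0.4]
finger_gap: 0.006
finger_force: 0.4
[]
[((np.int32(416), np.int32(222)), (0.4991, -0.3821, 40.0, 19.4, -3.3, 0.0771, 88)), ((np.int32(415), np.int32(269)), (0.3804, -0.3705, 33.3, 15.8, -13.6, 0.0773, 60))]
[((np.int32(424), np.int32(218)), (0.5177, -0.4142, 42.5, 14.5, -8.7, 0.0229, 64)), ((np.int32(424), np.int32(261)), (0.4019, -0.4055, 38.0, 13.0, -2.6, 0.0226, 65))]
```

```bash
python3 -m handwheel '[[[-0.04,0,0],[0,0,0],0],[[-0.08,0,0],[0,0,0],0],[[-0.12,0,0],[0,0,0],0],[[-0.16,0,0],[0,0,0],0],[[-0.19,0,0],[0,0,0],0],[[-0.22,0,0],[0,0,0],0],[[-0.22,0,0],[0,0,0],0],[[-0.22,0,0],[0,0,0],0]]' | grep -E 'tool_pos|ft'
python3 -m handwheel '[[[-0.01,0,0],[0,0,0],0],[[-0.02,0,0],[0,0,0],0],[[-0.03,0,0],[0,0,0],0],[[-0.04,0,0],[0,0,0],0],[[-0.05,0,0],[0,0,0],0],[[-0.05,0,0],[0,0,0],0],[[-0.05,0,0],[0,0,0],0],[[-0.05,0,0],[0,0,0],0]]' | grep -E 'tool_pos|ft'
```

```text
tool_pos: [0.526, -0.3424, 0.206]
ft_force: [2.6, 11.2, 3.7]
tool_pos: [0.526, -0.3438, 0.206]
ft_force: [3.6, 25.0, 10.3]
```

The push is stalling at 25 N, which should mean the drawer is shut. I'll back off, rise and check the whole scene.

```bash
python3 -m handwheel '[[[0.1,0,0],[0,0,0],0],[[0.3,0,0],[0,0,0],0],[[0.6,0,0],[0,0,0],0],[[0.9,0,0],[0,0,0],0],[[1,0,-0.2],[0,0,0],0],[[1,0,-0.6],[0,0,0],0],[[1,0,-1],[0,0,0],0],[[1,0,-1],[0,0,0],0]]'
python3 -m handwheel '[[[0.2,-0.2,-0.3],[0,0,0],0],[[0.4,-0.5,-0.7],[0,0,0],0],[[0.5,-0.8,-1],[0,0,0],0],[[0.5,-1,-1],[0,0,0],0],[[0.5,-1,-1],[0,0,0],0],[[0.5,-1,-1],[0,0,0],0],[[0.5,-1,-1],[0,0,0],0],[[0.5,-1,-1],[0,0,0],0]]'
python3 -c "
from h import *
p,d,P=cloud('top','pics/t9.png'); ok=np.ones(d.shape,bool)
for lo,hi in ((.045,.06),(.07,.083),(.084,.095)): print(blobs(P,ok,lo,hi,25,(.3,.75,-.75,-.15)))
print('jawtop',blobs(P,ok,.075,.11,15,(.4,.75,.2,.35)))
p,d,P=cloud('side','pics/s9.png')"
```

```text
time_s: 57.4
tool_pos: [0.5358, -0.2508, 0.3126]
orientation: [3.131, 0.007, 1.484]
ft_force: [0.4, -0.5, 0.0]
finger_gap: 0.003
finger_force: 0.0
time_s: 58.2
tool_pos: [0.4395, -0.1921, 0.4053]
orientation: [-3.14, -0.001, 1.483]
ft_force: [0.6, -0.2, 0.4]
finger_gap: -0.001
finger_force: 0.0
[((np.int32(411), np.int32(180)), (0.5998, -0.3866, 85.1, 28.2, -7.1, 0.0539, 66)), ((np.int32(419), np.int32(263)), (0.3882, -0.3799, 50.3, 2.9, -4.8, 0.0527, 34))]
[((np.int32(422), np.int32(161)), (0.6163, -0.4073, 143.7, 19.1, -4.8, 0.0776, 328)), ((np.int32(422), np.int32(232)), (0.4259, -0.391, 132.2, 17.6, -4.8, 0.0782, 325))]
[((np.int32(429), np.int32(160)), (0.5122, -0.529, 331.6, 247.8, -4.9, 0.0904, 8797))]
jawtop [((np.int32(161), np.int32(229)), (0.4989, 0.2778, 38.1, 27.7, -83.3, 0.0953, 170))]
```

View pics/t9.png

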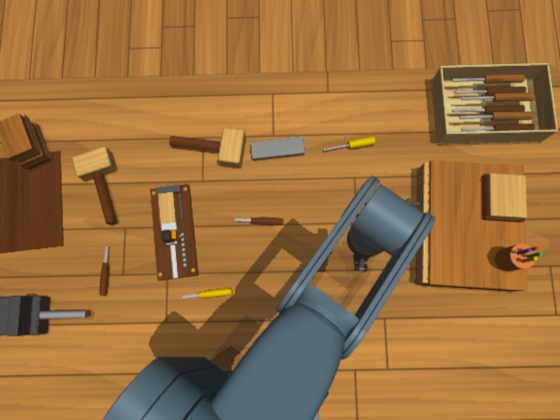

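```bash
python3 -c "
import cv2
a=cv2.imread('pics/s9.png'); cv2.imwrite('pics/s9c.png',cv2.resize(a[150:390,140:460],(800,600),interpolation=cv2.INTER_CUBIC))"
```

```text
(no output)
```

View pics/s9c.png

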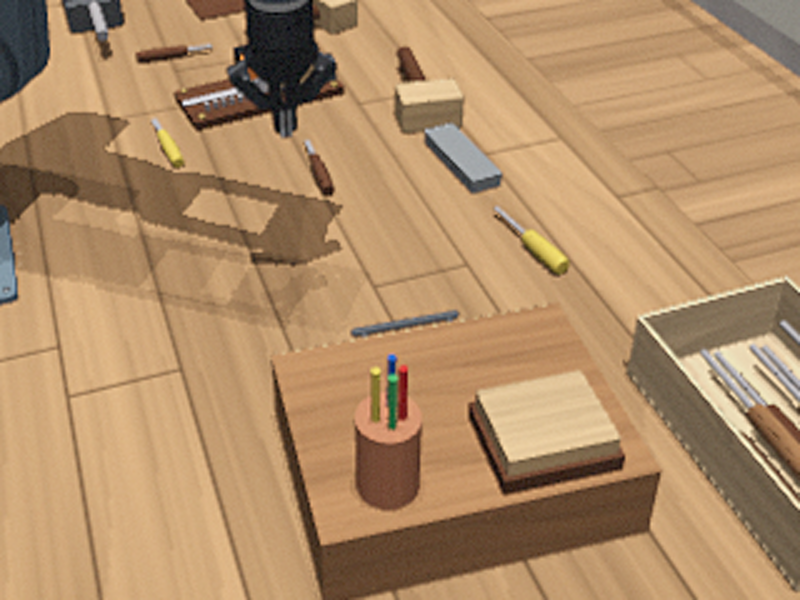

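The side crop shows the drawer front shut flush, with only the handle bar showing at (405,323), the tools undisturbed and the bench clear of blocks. I'm handing in.

```bash
python3 -c "
from rig import *
print(finish_job())"
```

```text
the job is handed in; nothing more can be done
None
```

I handed the job in at about 58 s of robot time. The blank is locked in the clamp with the jaw home, all three carved blocks are in the shut drawer, and I touched none of the tools. These are my own camera and force checks; the hand-in returned no verdict.

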